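Dust off the sanded blocks

TASK

Clear the hand sander off the loading board of the dust-off box and hang it by its handle on the double hook. Push every small wooden block from the assembly jig's board (80 x 45 x 45 mm) through the sprung gate into the box, not over its walls, so that both flaps swing shut behind them. When all are in, press the cap of the air canister right down briefly and let it spring back; leave the flat pale sanding block in front of the jig and the tape measure alone.

Things in the scene. Friction and masses are not known exactly. Their poses are not given: they have to be found in the camera images.
- dust_box: fixed plywood dust-off box. Origin on the bench under the middle of its gate; x = level push direction into the box, y left of it. Base board 6 mm thick, 130 wide, x=-160 to 400 mm; in front of the gate (x<0) it is the open loading board. Gate opening 90 wide between posts 68 high. Inside 100 wide, walls 68 high, end wall at x=392; clear lid at 72 from x=100 on. Four blocks fit in a row
- flap_left (a joint): left gate flap, upright hinge at y=+45 mm of the box: 0 = shut across the gate, grows as it swings into the box to 1.6; a light spring (0.5 to 2 N at the tip) shuts it. 54 mm high, reaches 44 mm from the hinge: it clears a block whose rear end is 46 mm or more past the gate, once the pusher is lifted out
- flap_right (a joint): right gate flap, upright hinge at y=-45 mm of the box: the mirror image of the left one
- duster_cap (a joint): sprung cap of the air canister: 0 = up, 0.008 m = right down; 2 N starts it, about 5.5 N holds it right down; springs back when let go
- cap_top (a point): centre of the top of the black round cap (32 mm across, about 193 mm above the bench) of the air canister (58 mm thick), which stands beside the box at x=145, y=102 mm of the box's frame; pressed straight down
- hook_rest (a point): double hook on a stand: point midway between its two prongs, level with their upper side, 154 mm above the bench. x = level from the prong tips to the stand, y along the cross-bar. Prongs 8 mm thick at y=-32 and +32 mm, level from x=-28 to the cross-bar at x=37; upturned tips at x=-34 rise to 14 mm above this point. The handle bar hangs across both prongs, gripper between them
- sander_grip (a point): middle of the handle bar of the loose hand sander (0.2 kg), at first standing on the loading board: pad 68 (x) x 130 (y) x 14 mm, D handle on top. Bar 18 x 18 mm, along y, its centre 75 mm above the pad's underside; the window under it, 52 mm high, 98 mm long (y=-49 to 49), takes the prongs
- piece_0_c (a point): centre of a small loose wooden block, 45 (x) x 80 (y) x 45 (z) mm, 0.12 kg, standing on the 18 mm high board of the assembly jig (a fixed toggle clamp stands at its right side, rails 53 mm high at its left and far edges); may be absent
- piece_1_c (a point): centre of a small loose wooden block, 45 (x) x 80 (y) x 45 (z) mm, 0.12 kg, standing on the 18 mm high board of the assembly jig (a fixed toggle clamp stands at its right side, rails 53 mm high at its left and far edges); may be absent
- piece_2_c (a point): centre of a small loose wooden block, 45 (x) x 80 (y) x 45 (z) mm, 0.12 kg, standing on the 18 mm high board of the assembly jig (a fixed toggle clamp stands at its right side, rails 53 mm high at its left and far edges); may be absent
- piece_3_c (a point): centre of a small loose wooden block, 45 (x) x 80 (y) x 45 (z) mm, 0.12 kg, standing on the 18 mm high board of the assembly jig (a fixed toggle clamp stands at its right side, rails 53 mm high at its left and far edges); may be absent
- sand_block: flat pale cork sanding block on the bench in front of the jig, 64 x 112 x 28 mm, bystander, loose; leave alone; origin under its centre
- rule_case: tape measure, 32 x 71 x 63 mm, bystander, loose; leave alone; origin under its centre

How it is judged:
By the outcome, as a careful person would: the job done as asked, in the order asked, and still so for the second after the job is handed in, with the robot touching nothing.
Of piece_0, piece_1, piece_2, piece_3 only 3 to 4 are there at a start; the rules pass over those that are not, and their reading is None.
At some moment in a run one of piece_0, piece_1, piece_2, piece_3 may be knocked a few centimetres aside while the robot is not near it.
It also fails if it takes over 208 s, if anything falls off the work surface, if the arm or the gripper's body presses on something with over 40 N, if the wrist force passes 120 N, or if a joint passes its speed limit or range.

ROBOT

A 6-joint arm with a two-finger parallel gripper is mounted at the origin on a cart in front of the work surface, level with it; the furniture and walls round the work are solid. World frame = base frame: x ahead of the robot, y to its left, z up, the work surface at z = 0. Lengths are in m, angles in rad, forces in N, time in s.
With the tool pointing down it reaches from about 0.375 to 0.9 m from the base axis. Payload 3.1 kg.
Tool frame: the origin (TCP) lies midway between the tips of the shut fingers; the grasp point (between the pads) lies 19 mm behind it; x points along the fingers, y is the direction in which the jaws open and shut, and the axes are right-handed (so a half turn about x gives the same grasp; the last joint's range is limited). The gripper opens to 87 mm and grips with 3 to 60 N. Pads are 19 mm wide; open, the fingers measure 117 mm over their backs; the gripper's body (75 mm by 190 mm) begins 51 mm behind the grasp point.
Start: joints at [-1.339, 0.527, 1.433, -0, 1.181, -0.178], TCP at [0.249, -0.573, 0.223] pointing down, gripper open.
Joint ranges: [-3.08, 3.08], [-0.75, 2.2], [0.22, 2.44], [-1.43, 4.57], [0, 2.65], [-2.85, 2.85]. Speed limits (rad/s): [2.79, 2.79, 3.14, 3.14, 3.14, 3.14].

INTERFACE

Orientations are given as a unit quaternion [x, y, z, w].
In Python, from rig import get_obs, imaging, robot gives the robot as it stands.
- The arm moves only by the shell command python3 -m inch 'ROWS' [FORCE]. ROWS is JSON, a list of rows, each a list of 3 entries, a list of its own where there are three numbers: the finger opening in mm, from 0 to 87, then the shift along the tool's x, y, z in mm, then the turn, a rotation vector about the tool's x, y, z in degrees. In form: [[grip, [dx, dy, dz], [wx, wy, wz]], ...]. A call has 1 to 12 rows; each row shifts and turns the pose as measured when the row begins, along the tool's axes as they then stand; what a row does not reach is not made up. A row lasts 1/8 s, in which the tool goes at most 62.5 mm and 10.7 degrees, less where a joint would pass 70% of its speed; a pose out of reach is approached as far as the arm can. A call with a gripper value outside its range is refused whole. The fingers move at their own pace and stop on an object; FORCE is the grip in N (left out, the last holds). Time passes only in rows, so rows that do not move let the fingers close. It gives the time, the measured TCP pose, the force and the opening at its end, in the units of the state.
- get_obs(): the state, without advancing time (a new reading comes with each control period).
- imaging.camera(name): name is "scene" or "top" or "wrist"; returns the picture (384x512x3 uint8, red, green, blue); there is no depth.
- imaging.camera_params(name): a dict with "camera_matrix" (3x3 intrinsics, pixels), "k1" (the pictures are not rectified: a ray, as slopes to the right and down, at radius r is drawn at 1 + k1 r^2 times it, then the intrinsics apply), "xyz" and "rotation" of the camera in the world. Camera axes: x right, y down, z forward; pixel columns grow to the right and rows downward; lengths in m; the calibration is good to about 2 mm. A picture is of the moment at which its call begins: read the wrist's pose just before it. camera_params takes no time and is no camera call; for the wrist camera it gives the pose at the moment of the call.
- robot.hand_in(): hands the job in, once; it reports no verdict.
Trained networks look in the newest picture that a camera, given by its name, has taken for a name from the list of things; names that differ only in an ending like _2 or _b are one class to them, and where a whole thing is asked for, a point or a joint stands for the part that bears it (a point fixed in the world has none). Each returns a list of dicts, best first, with "confidence" (0 to 1); they miss things now and then, are a little off and sometimes report something else, mostly with a low value. They report only what shows in the picture. A call takes as long as a camera call.
- imaging.cut_out(camera, target): "pixels" (384x512 bool, what is visible of it) and "box" ([centre column, centre row, width, height] in pixels, round what is visible of it).
- imaging.tip_of(camera, target): "pixel" ([column, row] in pixels: a listed point, or the origin of a listed thing).
The state is a dict: "time": time; "q": joint angles; "joint_velocities": joint speeds; "joint_torque": joint torques, N m; "position": TCP position; "tool_rot": TCP orientation; "ft_force": force on the tool from outside, world axes, zero at the start; "moment": the same for the moment, N m; "grip_width": finger opening in m.
Only numpy, scipy, OpenCV 4.12 (cv2) and the standard library are available. Lean on these libraries where they do the work, as an engineer would, in place of code of your own. Each camera call takes 0.05 s, during which the arm holds its last target. There are 200 camera calls.

## Working session

There is one attempt and no reset: what is moved stays moved. The work goes in short steps, Python scripts to look and compute and a shell command to move; the robot and the scene stay as the last step left them, time stands still between calls to the robot, and variables do not carry over. Pictures are saved under pics/ and viewed, about 12 in all and at most 16, crops included, and the job is handed in when it is done.

```bash
ls; mkdir -p pics; cat > h.py <<'E'
import numpy as np, cv2, json
from rig import get_obs, imaging, robot
from scipy.spatial.transform import Rotation as R
def cam(n):
    p=imaging.camera_params(n); return p
def Rm(p):
    r=np.array(p["rotation"],float)
    return r if r.shape==(3,3) else R.from_quat(r).as_matrix()
def ray(p,px):
    K=np.array(p["camera_matrix"]); d=np.array([(px[0]-K[0,2])/K[0,0],(px[1]-K[1,2])/K[1,1]])
    u=d.copy()
    for _ in range(20): u=d/(1+p["k1"]*(u@u))
    v=Rm(p)@np.array([u[0],u[1],1.]); return np.array(p["xyz"]),v
def at_z(p,px,z):
    o,v=ray(p,px); return o+v*(z-o[2])/v[2]
def proj(p,X):
    K=np.array(p["camera_matrix"]); c=Rm(p).T@(np.array(X)-np.array(p["xyz"])); u=c[:2]/c[2]
    u=u*(1+p["k1"]*(u@u)); return np.array([K[0,0]*u[0]+K[0,2],K[1,1]*u[1]+K[1,2]])
def tri(rays):
    A=np.zeros((3,3));b=np.zeros(3)
    for o,v in rays:
        v=v/np.linalg.norm(v);M=np.eye(3)-np.outer(v,v);A+=M;b+=M@o
    x=np.linalg.solve(A,b); return x
def shot(n,f,scale=1.5):
    im=imaging.camera(n); cv2.imwrite("pics/"+f,cv2.resize(im[:,:,::-1],None,fx=scale,fy=scale)); return im
E
python3 - <<'E'
from h import *
o=get_obs(); print({k:np.round(v,3).tolist() for k,v in o.items()})
for n in ["scene","top","wrist"]:
    p=cam(n); print(n,np.round(p["xyz"],3),np.round(Rm(p),3).tolist(),np.round(p["camera_matrix"],1).tolist(),p["k1"])
P={n:cam(n) for n in ("scene","top")}
shot("scene","scene1.png"); shot("top","top1.png")
zs=dict(dust_box=0,cap_top=.193,hook_rest=.154,sander_grip=.081,piece_0_c=.0405,sand_block=0,rule_case=0)
for n in P:
    for t,z in zs.items():
        for d in imaging.tip_of(n,t)[:5]:
            print(n,t,np.round(d["pixel"],1),round(d["confidence"],2),np.round(at_z(P[n],d["pixel"],z),3))
E
```

```text
pics
{'time': 0.0, 'q': [-1.34, 0.528, 1.434, -0.0, 1.181, -0.178], 'joint_velocities': [-0.002, 0.001, -0.0, 0.0, -0.0, -0.001], 'joint_torque': [0.0, -44.004, -17.659, 0.063, 0.058, -0.0], 'position': [0.249, -0.573, 0.222], 'tool_rot': [-0.692, -0.145, 0.692, -0.143], 'ft_force': [-0.727, 1.126, 0.605], 'moment': [0.018, 0.002, 0.029], 'grip_width': 0.087}
scene [-0.099  0.944  0.706] [[-0.822, -0.268, 0.503], [-0.57, 0.371, -0.733], [0.01, -0.889, -0.458]] [[420.5, 0.0, 262.7], [0.0, 420.5, 193.1], [0.0, 0.0, 1.0]] -0.1562839776788566
top [0.262 0.049 1.679] [[0.023, -0.986, 0.166], [-1.0, -0.022, 0.008], [-0.004, -0.166, -0.986]] [[498.1, 0.0, 253.2], [0.0, 498.1, 188.4], [0.0, 0.0, 1.0]] 0.06062977272977765
wrist [ 0.311 -0.546  0.385] [[0.399, -0.887, -0.232], [-0.917, -0.386, -0.098], [-0.003, 0.251, -0.968]] [[311.9, 0.0, 255.6], [0.0, 311.9, 189.9], [0.0, 0.0, 1.0]] -0.04782572499907593
scene dust_box [244.9 259.3] 0.57 [0.485 0.178 0.   ]
scene cap_top [286.  215.5] 0.74 [0.352 0.187 0.193]
scene cap_top [173.8 201.1] 0.6 [0.625 0.294 0.193]
scene hook_rest [160.5 242.8] 0.88 [0.557 0.41  0.154]
scene sander_grip [274.3 249.2] 0.71 [0.383 0.186 0.081]
scene piece_0_c [286.9 217.4] 0.75 [ 0.477 -0.03   0.04 ]
scene sand_block [350.6 198.9] 0.74 [ 0.393 -0.334 -0.   ]
scene rule_case [294.1 241.4] 0.77 [0.419 0.019 0.   ]
top dust_box [218.2 207. ] 0.82 [0.478 0.18  0.   ]
top cap_top [177.1 156.7] 0.62 [0.606 0.296 0.193]
top hook_rest [144.3 173.1] 0.82 [0.56  0.401 0.154]
top sander_grip [216.8 227.3] 0.7 [0.402 0.176 0.081]
top piece_0_c [284.9 203.9] 0.75 [ 0.489 -0.044  0.04 ]
top sand_block [365.1 232.1] 0.82 [ 0.405 -0.316  0.   ]
top rule_case [265.1 231. ] 0.69 [0.401 0.019 0.   ]
top rule_case [220.5 205.3] 0.26 [0.484 0.172 0.   ]
```

View pics/scene1.png

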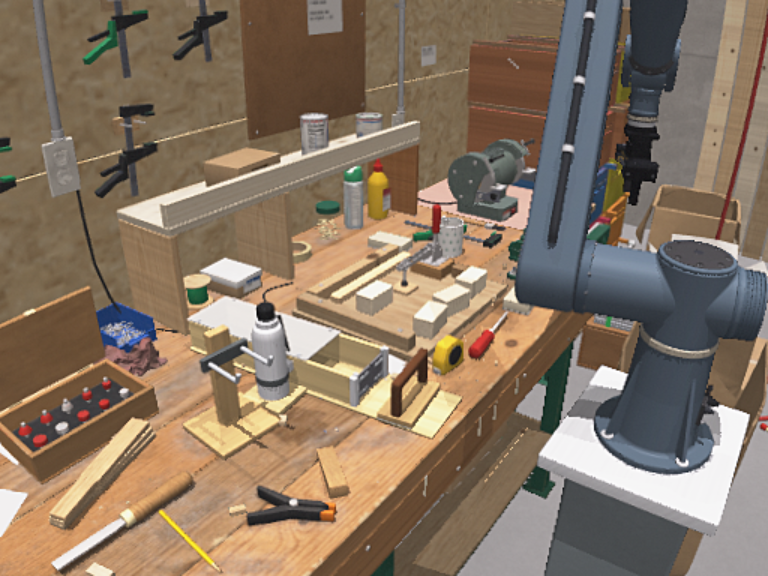

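View pics/top1.png

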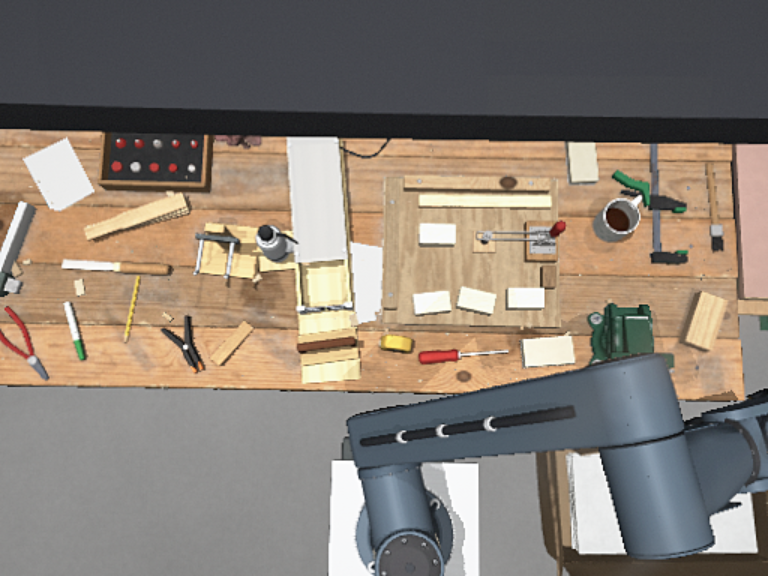

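The sander (top 218,228) stands on the loading board with its bar along world y. The gate is at about (218,207). There are four blocks: three in the near row at (288,201), (318,200) and (351,199), and one further back at (291,156). The hook's prong tips point towards the robot. Next I'll get yaws from the masks and write a motion helper.

```bash
cat >> h.py <<'E'
def toolR(yaw,tilt=None):
    # tool x down, tool y at world heading yaw (deg)
    a=np.deg2rad(yaw); y=np.array([np.cos(a),np.sin(a),0]); x=np.array([0,0,-1.]); return np.column_stack([x,y,np.cross(x,y)])
def need(x,y,z,yaw):
    """shift (mm, tool axes) and turn (deg) from here to TCP target"""
    o=get_obs(); M=R.from_quat(o["tool_rot"]).as_matrix(); d=M.T@(np.array([x,y,z])-o["position"])*1e3
    w=R.from_matrix(M.T@toolR(yaw)).as_rotvec(degrees=True)
    yw=np.degrees(np.arctan2(M[1,1],M[0,1]))
    print("t",round(o["time"],2),"pos",np.round(np.array(o["position"])*1e3,1),"yaw",round(yw,1),"F",np.round(o["ft_force"],1),"g",round(o["grip_width"]*1e3,1))
    print("  need shift",np.round(d,1),"turn",np.round(w,1))
E
cat > n.py <<'E'
import sys; from h import *
need(*[float(a) for a in sys.argv[1:5]])
E
python3 - <<'E'
from h import *
P=cam("top"); imaging.camera("top")
for t,z in [("piece_0_c",.063),("sander_grip",.084),("dust_box",.07),("sand_block",.028),("rule_case",.063)]:
    for d in imaging.cut_out("top",t)[:6]:
        m=d["pixels"].astype(np.uint8); c=max(cv2.findContours(m,0,1)[0],key=len).reshape(-1,2)
        X=np.array([at_z(P,q,z)[:2] for q in c]).astype(np.float32)*1000
        r=cv2.minAreaRect(X); print(t,round(d["confidence"],2),np.round(d["box"]),m.sum(),[np.round(a,1) for a in r])
p=get_obs()["position"]
E
python3 n.py 0.45 0.0 0.35 0
```

```text
piece_0_c 0.66 [288. 203.  29.  12.] 325 [array([490.7, -53.2]), array([46.6, 77.8]), np.float64(8.9)]
sander_grip 0.97 [218. 230.  42.  21.] 804 [array([390.7, 171.1]), array([ 66.3, 128.6]), np.float64(8.4)]
dust_box 0.7 [205. 174.  66. 169.] 6084 [array([639.9, 233.8]), array([444., 207.]), np.float64(5.6)]
sand_block 0.9 [367. 233.  35.  27.] 723 [array([ 394.9, -308.4]), array([ 66.5, 122.3]), np.float64(5.5)]
rule_case 0.62 [264. 230.  20.  12.] 234 [array([401.8,  25.5]), array([38.9, 68.2]), np.float64(1.3)]
rule_case 0.26 [366. 232.  38.  27.] 717 [array([ 394.1, -300.2]), array([ 67.9, 117.4]), np.float64(5.8)]
t 1.1 pos [ 249.  -573.2  222.5] yaw -66.5 F [-0.3 -0.2  0.1] g 87.1
  need shift [-127.4 -445.7 -412.7] turn [-66.5  -0.    0. ]
```

```bash
python3 -m inch '[[87,[-25,0,0],[-9.5,0,0]],[87,[-25,0,0],[-9.5,0,0]],[87,[-25,0,0],[-9.5,0,0]],[87,[-25,0,0],[-9.5,0,0]],[87,[-25,0,0],[-9.5,0,0]],[87,[-25,0,0],[-9.5,0,0]],[87,[-25,0,0],[-9.5,0,0]],[87,[0,30,-50],[0,0,0]],[87,[0,30,-50],[0,0,0]],[87,[0,30,-50],[0,0,0]],[87,[0,30,-50],[0,0,0]]]' ; python3 n.py 0.42 0.05 0.40 0
```

```text
time: 2.48
position: [0.3624, -0.3673, 0.4023]
tool_rot: [0.493, 0.507, -0.492, 0.508]
ft_force: [0.8, 1.0, 0.9]
grip_width: 0.0872
t 2.48 pos [ 362.4 -367.3  402.3] yaw 1.8 F [0.8 1.  0.9] g 87.2
  need shift [   2.5   70.6 -415.3] turn [ 1.8 -0.  -0.1]
```

```bash
python3 -m inch '[[87,[0,9,-52],[0,0,0]],[87,[0,9,-52],[0,0,0]],[87,[0,9,-52],[0,0,0]],[87,[0,9,-52],[0,0,0]],[87,[0,9,-52],[0,0,0]],[87,[0,9,-52],[0,0,0]],[87,[0,9,-52],[0,0,0]],[87,[0,9,-52],[0,0,0]],[87,[0,0,0],[0,0,0]]]'; python3 - <<'E'
from h import *
need(.42,.05,.4,0)
p=cam("wrist"); im=shot("wrist","w1.png")
np.save("w1.npy",im)
for t,z in [("piece_0_c",.063),("sander_grip",.084),("dust_box",.07),("rule_case",.063)]:
    for d in imaging.tip_of("wrist",t)[:6]:
        print(t,"tip",round(d["confidence"],2),np.round(d["pixel"],1),np.round(at_z(p,d["pixel"],{"piece_0_c":.0405,"sander_grip":.081}.get(t,0)),3))
    for d in imaging.cut_out("wrist",t)[:6]:
        m=d["pixels"].astype(np.uint8); c=max(cv2.findContours(m,0,1)[0],key=len).reshape(-1,2)
        X=np.array([at_z(p,q,z)[:2] for q in c]).astype(np.float32)*1000
        r=cv2.minAreaRect(X); print(t,round(d["confidence"],2),np.round(d["box"]),m.sum(),[np.round(a,1) for a in r])
for t,z in [("cap_top",.193),("hook_rest",.154)]:
    for d in imaging.tip_of("wrist",t)[:3]: print(t,round(d["confidence"],2),np.round(d["pixel"],1),np.round(at_z(p,d["pixel"],z),3))
E
```

```text
time: 3.6
position: [0.422, 0.0681, 0.4042]
tool_rot: [0.493, 0.507, -0.489, 0.512]
ft_force: [0.6, -0.2, -0.2]
grip_width: 0.0869
t 3.6 pos [422.   68.1 404.2] yaw 2.1 F [ 0.6 -0.2 -0.2] g 86.9
  need shift [ 4.1 -2.7 18. ] turn [ 2.1  0.1 -0.5]
piece_0_c tip 0.92 [291.8 221.6] [ 0.495 -0.057  0.04 ]
piece_0_c 0.8 [292. 219.  34.  47.] 1342 [array([492.3, -43.7]), array([48.5, 91.3]), np.float64(7.9)]
sander_grip tip 0.82 [238.5  81.2] [0.395 0.176 0.081]
sander_grip 0.73 [242.  80.  49.  91.] 3392 [array([396.4, 176.3]), array([ 60.2, 127.2]), np.float64(8.9)]
dust_box tip 0.8 [288.7  84.5] [0.479 0.18  0.   ]
dust_box 0.75 [353.  64. 318. 127.] 24356 [array([623. , 219.4]), array([405.2, 168.9]), np.float64(5.6)]
rule_case tip 0.8 [247.9 167.8] [0.412 0.031 0.   ]
rule_case 0.75 [242. 171.  19.  46.] 777 [array([405.9,  34.7]), array([72.8, 31.9]), np.float64(83.5)]
cap_top 0.57 [290.  269.2] [ 0.474 -0.069  0.193]
cap_top 0.17 [375.8 225.9] [ 0.582 -0.004  0.193]
```

View pics/w1.png

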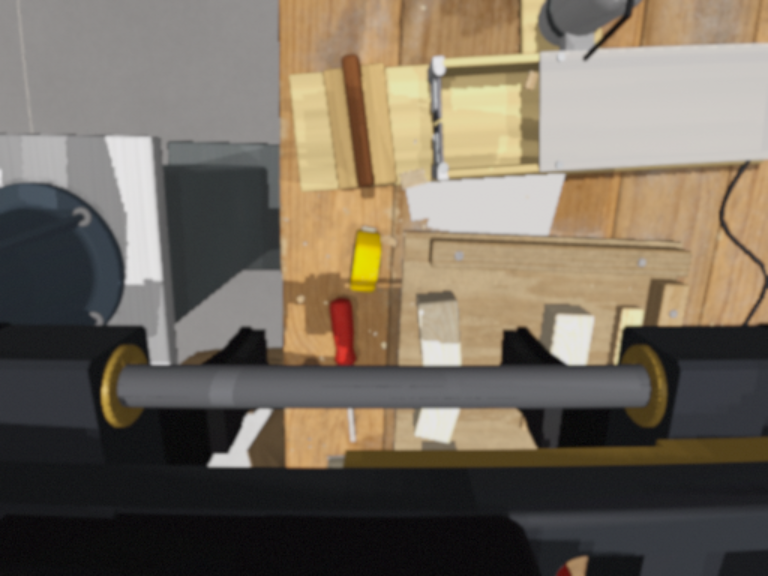

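Wrist view: the body is wide along tool y. The sander bar runs (352,60) to (367,185), the gate posts are at (438,65) and (443,172), and the tape is at (365,260). Next are the box yaw, the hook pose and the post height.

```bash
python3 - <<'E'
from h import *
p=cam("wrist"); 
def yaw(a,b,z):
    A=at_z(p,np.array(a)/1.5,z);B=at_z(p,np.array(b)/1.5,z);d=B-A; print(np.round(A,3),np.round(B,3),round(np.degrees(np.arctan2(d[1],d[0])),1))
yaw((443,172),(438,65),.068)
yaw((540,172),(768,158),.072); yaw((540,52),(768,43),.072)
yaw((367,185),(352,60),.084)
s,t=cam("scene"),cam("top")
print("post top",tri([ray(s,(141,219)),ray(t,(144,155))]))
print("hook",tri([ray(s,(160.5,242.8)),ray(t,(144.3,173.1))]))
print("box",tri([ray(s,(244.9,259.3)),ray(t,(218.2,207)),ray(p,(288.7,84.5))]))
print("cap",tri([ray(s,(173.8,201.1)),ray(t,(177.1,156.7))]))
im=cv2.imread("pics/scene1.png"); a=cv2.resize(im[300:470,180:350],None,fx=3,fy=3,interpolation=2)
im=cv2.imread("pics/top1.png"); b=cv2.resize(im[210:300,180:300],None,fx=3,fy=3,interpolation=2)
c=np.zeros((510,510+360,3),np.uint8); c[:,:510]=a; c[:270,510:]=b
cv2.imwrite("pics/hook.png",cv2.resize(c,None,fx=.9,fy=.9))
E
```

```text
[0.485 0.126 0.068] [0.474 0.229 0.068] 96.0
[0.586 0.129 0.072] [0.833 0.154 0.072] 5.8
[0.574 0.245 0.072] [0.81  0.268 0.072] 5.5
[0.407 0.111 0.084] [0.39  0.228 0.084] 98.2
post top [0.61496845 0.40232309 0.19274291]
hook [0.56227279 0.4036379  0.14809839]
box [0.48048323 0.17841702 0.00187257]
cap [0.60979302 0.29895995 0.19825767]
```

View pics/hook.png

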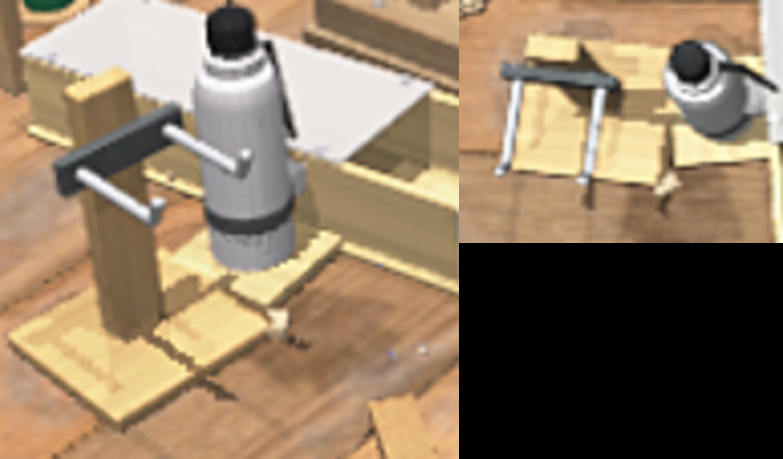

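The crop shows the prong tips pointing toward the robot and a post just above the cross-bar, about 193 mm high. The gripper body will be at 214 mm or more when the sander is hung, so it clears. Next: hook yaw, then grasp the sander.

```bash
python3 - <<'E'
from h import *
t=cam("top")
f=lambda u,v:((180+(u/.9-510)/3)/1.5,(210+v/.9/3)/1.5)
W=lambda u,v,z:at_z(t,f(u,v),z)
a,b=W(501,168,.163),W(585,180,.163)   # tips
c,d=W(517,84,.154),W(599,92,.154)     # prong roots
print(np.round([a,b,c,d],3)); 
for q in [(a-b),(c-d),(c-a),(d-b)]: print(round(np.degrees(np.arctan2(q[1],q[0])),1))
o=(a+b)/2; r=(c+d)/2; print("mid tips",o,"mid roots",r)
E
python3 n.py 0.396 0.176 0.20 8.5
```

```text
[[0.531 0.441 0.163]
 [0.523 0.376 0.163]
 [0.599 0.435 0.154]
 [0.594 0.371 0.154]]
83.0
85.6
-4.9
-4.0
mid tips [0.52707356 0.40839711 0.163     ] mid roots [0.59627144 0.40301207 0.154     ]
t 4.15 pos [422.5  64.2 404. ] yaw 1.6 F [-0.2  0.7 -0. ] g 87.5
  need shift [ 203.6  -25.1 -112.8] turn [-6.9  0.1 -0.5]
```

```bash
python3 -m inch '[[87,[40,-5,-40],[-7,0,0]],[87,[50,-9,-40],[0,0,0]],[87,[50,-20,-30],[0,0,0]],[87,[40,0,0],[0,0,0]],[87,[0,0,0],[0,0,0]]]' 25; python3 n.py 0.396 0.176 0.064 8.5
```

```text
time: 4.78
position: [0.3822, 0.1695, 0.2206]
tool_rot: [0.465, 0.531, -0.458, 0.541]
ft_force: [-0.1, 0.2, 0.9]
grip_width: 0.0868
t 4.78 pos [382.2 169.5 220.6] yaw 8.6 F [-0.1  0.2  0.9] g 86.8
  need shift [156.8  12.   -5.1] turn [ 0.1  0.3 -1. ]
```

```bash
python3 -m inch '[[87,[20,12,-5],[0,0,-1]],[87,[40,0,0],[0,0,0]],[87,[40,0,0],[0,0,0]],[87,[30,0,0],[0,0,0]],[87,[0,0,0],[0,0,0]]]' 25; python3 n.py 0.396 0.176 0.064 8.5
python3 - <<'E'
from h import *
p=cam("wrist"); shot("wrist","w2.png",1)
for d in imaging.tip_of("wrist","sander_grip"): print(d["pixel"],d["confidence"],at_z(p,d["pixel"],.081))
E
```

```text
time: 5.4
position: [0.4077, 0.1759, 0.0958]
tool_rot: [0.467, 0.529, -0.458, 0.541]
ft_force: [-0.0, 0.5, -0.5]
grip_width: 0.0874
t 5.4 pos [407.7 175.9  95.8] yaw 8.3 F [-0.   0.5 -0.5] g 87.4
  need shift [ 31.5 -12.2  -1.9] turn [-0.2  0.3 -1.2]
[237.7, 225.0] 0.8 [0.39651008 0.17470741 0.081     ]
```

View pics/w2.png

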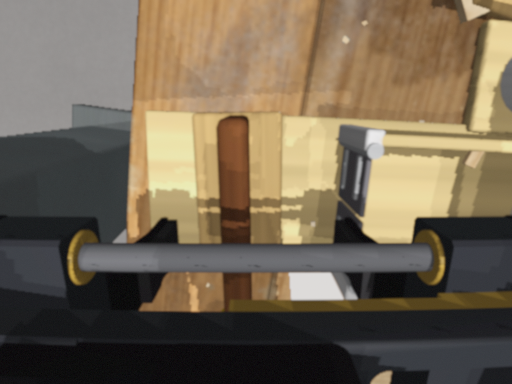

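The bar lies between the fingers and is parallel to the pads. The shift is small, so I'll descend and grip.

```bash
python3 -m inch '[[87,[10,-11,-1],[0,0,-1]],[87,[20,0,0],[0,0,0]],[87,[1,0,0],[0,0,0]],[17,[0,0,0],[0,0,0]],[10,[0,0,0],[0,0,0]],[10,[0,0,0],[0,0,0]],[10,[0,0,0],[0,0,0]],[10,[0,0,0],[0,0,0]]]' 30; python3 n.py 0.396 0.176 0.064 8.5
```

```text
time: 6.5
position: [0.4008, 0.1763, 0.071]
tool_rot: [0.466, 0.53, -0.458, 0.54]
ft_force: [-0.2, 0.4, 0.6]
grip_width: 0.045
t 6.5 pos [400.8 176.3  71. ] yaw 8.3 F [-0.2  0.4  0.6] g 45.0
  need shift [ 7.  -5.  -0.4] turn [-0.2  0.2 -1. ]
```

```bash
python3 -m inch '[[10,[6,-4,0],[0,0,-1]],[10,[0,0,0],[0,0,0]],[10,[0,0,0],[0,0,0]],[10,[0,0,0],[0,0,0]],[10,[0,0,0],[0,0,0]],[10,[0,0,0],[0,0,0]]]' 30; python3 n.py 0.396 0.176 0.30 8.5
```

```text
time: 7.25
position: [0.3962, 0.1756, 0.0644]
tool_rot: [0.461, 0.534, -0.464, 0.536]
ft_force: [-0.2, -0.7, -0.2]
grip_width: 0.0179
t 7.25 pos [396.2 175.6  64.4] yaw 8.3 F [-0.2 -0.7 -0.2] g 17.9
  need shift [-235.6   -0.5    0.5] turn [-0.2  0.2  0.1]
```

```bash
python3 -m inch '[[10,[-30,0,0],[0,0,0]],[10,[-50,0,0],[0,0,0]],[10,[-50,0,0],[5,0,0]],[10,[-50,0,0],[5,0,0]],[10,[-50,0,-40],[3,0,0]],[10,[0,0,-40],[0,0,0]],[10,[0,0,0],[0,0,0]],[10,[0,0,0],[0,0,0]]]'; python3 - <<'E'
from h import *
need(.451,.415,.173,-5)
p=cam("wrist"); shot("wrist","w3.png",1)
for t,z in [("hook_rest",.154),("cap_top",.193)]:
  for d in imaging.tip_of("wrist",t): print(t,d["pixel"],d["confidence"],at_z(p,d["pixel"],z))
E
```

```text
time: 8.25
position: [0.3999, 0.2557, 0.2972]
tool_rot: [-0.519, -0.477, 0.525, -0.476]
ft_force: [-0.1, -0.8, -2.4]
grip_width: 0.018
t 8.25 pos [399.9 255.7 297.2] yaw -5.3 F [-0.1 -0.8 -2.4] g 18.0
  need shift [ 123.1   37.1 -164. ] turn [-0.3  0.3  0.4]
hook_rest [313.7, 199.4] 0.74 [0.45553343 0.22862229 0.154     ]
cap_top [498.5, 117.0] 0.92 [0.61167999 0.29999189 0.193     ]
```

View pics/w3.png

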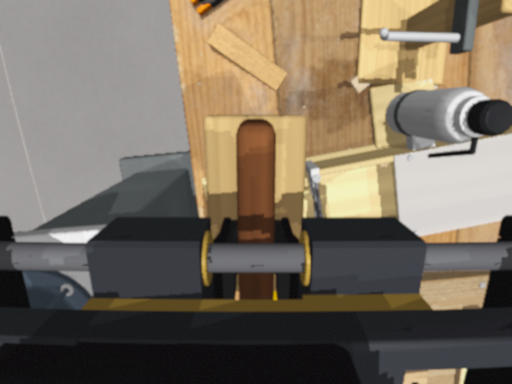

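The sander is held squarely. The right prong shows at (384,34) to (460,37), and the network's hook_rest here is false. I'll use the prong pixels.

```bash
python3 - <<'E'
from h import *
p=cam("wrist")
A=at_z(p,(386,35),.16);B=at_z(p,(456,37),.150)
d=B-A;print(A,B,np.degrees(np.arctan2(d[1],d[0])))
a=np.radians(-5); ex=np.array([np.cos(a),np.sin(a)]);ey=np.array([-ex[1],ex[0]])
print("rest from tip", A[:2]+34*.001*ex+.032*ey)
E
python3 -m inch '[[10,[20,20,-55],[0,0,0]],[10,[30,17,-55],[0,0,0]],[10,[35,0,-50],[0,0,0]],[10,[35,0,0],[0,0,0]],[10,[0,0,0],[0,0,0]]]';python3 n.py .451 .415 .173 -5
```

```text
[0.52673244 0.37708388 0.16      ] [0.59711929 0.37251141 0.15      ] -3.716829254667638
rest from tip [0.56339205 0.40599882]
time: 9.02
position: [0.455, 0.4095, 0.1702]
tool_rot: [-0.521, -0.474, 0.529, -0.474]
ft_force: [-0.8, -1.2, -2.7]
grip_width: 0.018
t 9.03 pos [455.  409.5 170.2] yaw -5.9 F [-0.8 -1.2 -2.7] g 18.0
  need shift [-2.8 -4.5 -5.1] turn [-0.8  0.5  0.4]
```

```bash
python3 -m inch '[[10,[-4,0,-5],[-1.2,0.3,0.3]],[10,[0,0,0],[0,0,0]]]';python3 - <<'E'
from h import *
need(.563,.4055,.174,-4.5)
p=cam("wrist"); shot("wrist","w4.png",1)
for d in imaging.tip_of("scene","hook_rest")[:0]: pass
shot("scene","s4.png",2)
im=cv2.imread("pics/s4.png"); w=cv2.imread("pics/w4.png")
c=np.zeros((400,784,3),np.uint8); c[:400,:400]=im[350:750,180:580]; c[:288,400:]=cv2.resize(w,(384,288)); cv2.imwrite("pics/c4.png",c)
E
```

```text
time: 9.28
position: [0.4572, 0.4142, 0.1768]
tool_rot: [-0.52, -0.479, 0.52, -0.48]
ft_force: [0.1, 0.1, -1.7]
grip_width: 0.0174
t 9.28 pos [457.2 414.2 176.8] yaw -4.7 F [ 0.1  0.1 -1.7] g 17.4
  need shift [  2.8 106.1   0. ] turn [-0.2  0.1 -0. ]
```

View pics/c4.png

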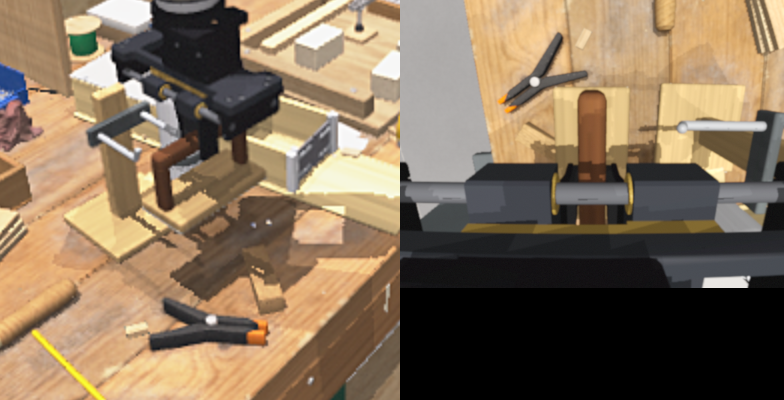

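Left prong tip (683,127) is within the window's span (bar end at row 90). Advancing along hook x.

```bash
python3 -m inch '[[10,[1,20,0],[0,0,0]],[10,[0,25,0],[0,0,0]],[10,[0,25,0],[0,0,0]],[10,[0,25,0],[0,0,0]],[10,[0,7,0],[0,0,0]],[10,[0,0,0],[0,0,0]],[10,[0,0,0],[0,0,0]]]';python3 n.py .563 .4055 .1465 -4.5
```

```text
time: 10.3
position: [0.5678, 0.4038, 0.1781]
tool_rot: [0.522, 0.477, -0.519, 0.48]
ft_force: [-0.1, -0.4, -2.4]
grip_width: 0.0176
t 10.3 pos [567.8 403.8 178.1] yaw -4.8 F [-0.1 -0.4 -2.4] g 17.6
  need shift [31.6 -5.1 -1.2] turn [-0.3 -0.  -0.4]
```

```bash
python3 -m inch '[[10,[10,-4,0],[0,0,0]],[10,[10,0,0],[0,0,0]],[10,[6,0,0],[0,0,0]],[10,[3,0,0],[0,0,0]],[10,[0,0,0],[0,0,0]]]';python3 n.py .563 .4055 .1465 -4.5;  python3 - <<'E'
from h import *
shot("wrist","w5.png",1)
shot("scene","s5.png",2)
im=cv2.imread("pics/s5.png"); w=cv2.imread("pics/w5.png")
c=np.zeros((400,784,3),np.uint8); c[:400,:400]=im[350:750,180:580]; c[:288,400:]=cv2.resize(w,(384,288)); cv2.imwrite("pics/c5.png",c)
E
```

```text
time: 10.92
position: [0.5607, 0.4047, 0.1464]
tool_rot: [0.521, 0.478, -0.519, 0.48]
ft_force: [0.0, 0.6, -2.4]
grip_width: 0.0176
t 10.93 pos [560.7 404.7 146.4] yaw -4.7 F [ 0.   0.6 -2.4] g 17.6
  need shift [-0.1  2.2 -0.9] turn [-0.2  0.  -0.2]
```

View pics/c5.png

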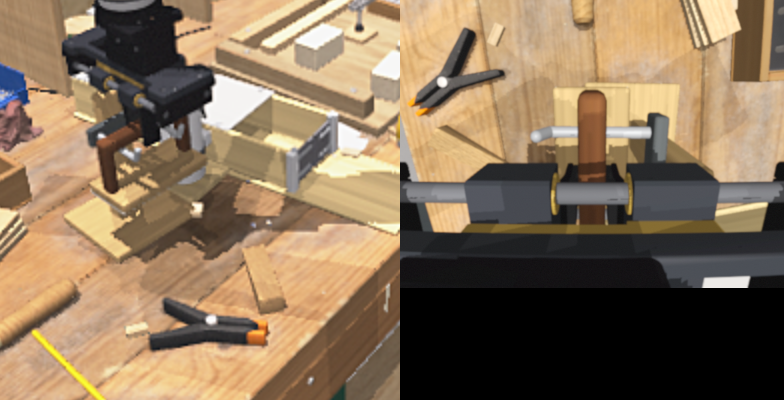

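The prong passes under the bar with tips in front. The weight is still on the gripper, so I'll lower a little more.

```bash
python3 -m inch '[[10,[2,0,0],[0,0,0]],[10,[0,0,0],[0,0,0]]]' | grep -E "pos|force"; python3 -m inch '[[10,[1.5,0,0],[0,0,0]],[10,[0,0,0],[0,0,0]]]'| grep -E "pos|force"
```

```text
position: [0.5616, 0.405, 0.1465]
ft_force: [0.8, -0.8, -2.2]
position: [0.5619, 0.4051, 0.1462]
ft_force: [0.2, 0.2, -1.2]
```

```bash
python3 -m inch '[[10,[3,0,0],[0,0,0]],[10,[0,0,0],[0,0,0]]]' | grep -E "pos|force"; python3 -m inch '[[10,[3,0,0],[0,0,0]],[10,[1,0,0],[0,0,0]]]'| grep -E "pos|force"
```

```text
position: [0.5622, 0.4053, 0.1464]
ft_force: [-0.2, -0.6, -2.5]
position: [0.5624, 0.4055, 0.146]
ft_force: [-1.7, -1.8, 2.5]
```

```bash
python3 -m inch '[[26,[0,0,0],[0,0,0]],[26,[0,0,0],[0,0,0]],[26,[0,0,0],[0,0,0]],[26,[0,0,0],[0,0,0]]]';python3 -m inch '[[26,[-10,0,0],[0,0,0]],[26,[-20,0,0],[0,0,0]],[26,[-40,0,0],[0,0,0]],[26,[-50,0,0],[0,0,0]],[60,[-50,0,0],[0,0,0]],[60,[-20,-30,40],[0,0,0]],[87,[0,-30,50],[0,0,0]]]'; python3 - <<'E'
from h import *
need(.45,-.02,.33,8)
shot("scene","s6.png",2)
im=cv2.imread("pics/s6.png"); cv2.imwrite("pics/c6.png",im[350:750,180:780])
E
```

```text
time: 12.52
position: [0.563, 0.4056, 0.1444]
tool_rot: [0.523, 0.477, -0.517, 0.481]
ft_force: [-0.5, 0.5, 0.5]
grip_width: 0.026
time: 13.4
position: [0.496, 0.3213, 0.3424]
tool_rot: [0.525, 0.477, -0.514, 0.483]
ft_force: [0.2, -0.5, 0.5]
grip_width: 0.0485
t 13.4 pos [496.  321.3 342.4] yaw -4.5 F [ 0.2 -0.5  0.5] g 48.5
  need shift [ 10.1 -19.1 344. ] turn [-12.5  -0.2  -1. ]
```

View pics/c6.png

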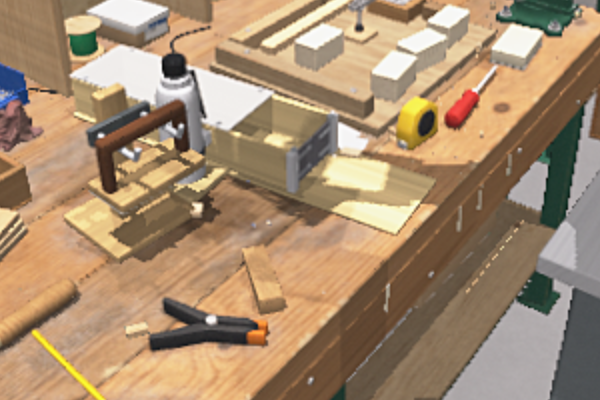

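The sander hangs across both prongs and the canister stands upright. Now I'll locate the blocks from the top camera by their bright tops.

```bash
cat > pcs.py <<'E'
from h import *
def pieces(n="top",thr=None):
    p=cam(n); im=imaging.camera(n).astype(int); out=[]
    m=((im.min(2)>190)&(im.max(2)-im.min(2)<45)).astype(np.uint8)
    for c in cv2.findContours(m,0,1)[0]:
        if cv2.contourArea(c)<60: continue
        X=np.array([at_z(p,q,.063)[:2] for q in c.reshape(-1,2)]).astype(np.float32)*1000
        (cx,cy),(w,h),a=cv2.minAreaRect(X)
        if not(380<cx<760 and -330<cy<60): continue
        if w>h: a-=90
        print("c",np.round([cx,cy]),"size",np.round([min(w,h),max(w,h)]),"yaw of 45-side",round(a if a<45 else a-180 if a>135 else a,1), "px",c.reshape(-1,2).mean(0).round())
    return im
if __name__=="__main__": pieces()
E
python3 pcs.py; python3 - <<'E'
from h import *
for n in ("top","scene"):
  imaging.camera(n)
  for i in range(4):
    for d in imaging.tip_of(n,f"piece_{i}_c"): print(n,i,np.round(d["pixel"]),round(d["confidence"],2),np.round(at_z(cam(n),d["pixel"],.0405),3))
E
```

```text
c [ 395. -303.] size [ 59. 105.] yaw of 45-side 6.0 px [365. 234.]
c [495. -52.] size [44. 79.] yaw of 45-side 7.7 px [288. 201.]
c [ 510. -257.] size [40. 76.] yaw of 45-side 1.3 px [350. 198.]
c [ 502. -149.] size [45. 78.] yaw of 45-side -11.4 px [318. 200.]
c [649. -63.] size [44. 76.] yaw of 45-side 0.8 px [291. 155.]
c [ 726. -167.] size [ 23. 287.] yaw of 45-side 0.3 px [323. 133.]
top 0 [286. 205.] 0.66 [ 0.485 -0.047  0.04 ]
top 1 [317. 201.] 0.83 [ 0.5   -0.152  0.04 ]
top 2 [291. 158.] 0.69 [ 0.645 -0.064  0.04 ]
top 3 [350. 199.] 0.8 [ 0.51  -0.259  0.04 ]
scene 0 [285. 218.] 0.69 [ 0.481 -0.025  0.04 ]
scene 1 [300. 200.] 0.64 [ 0.503 -0.152  0.04 ]
scene 2 [248. 197.] 0.79 [ 0.655 -0.068  0.04 ]
scene 3 [313. 186.] 0.78 [ 0.52  -0.273  0.04 ]
```

Blocks (mm, x, y, yaw of the 45 side): A (495,-52,8), B (502,-149,-11), C (510,-257,1), D (649,-63,1). Start with A.

```bash
python3 -m inch '[[87,[0,0,55],[-4,0,-0.5]],[87,[0,0,55],[-4,0,-0.5]],[87,[0,0,55],[-4.5,0,0]],[87,[20,0,55],[0,0,0]],[87,[50,0,55],[0,0,0]],[87,[50,0,55],[0,0,0]],[87,[50,0,30],[0,0,0]],[87,[0,0,0],[0,0,0]],[87,[0,0,0],[0,0,0]]]';python3 n.py .495 -.052 .10 7.7; python3 pcs.py
```

```text
time: 15.12
position: [0.5283, -0.0244, 0.1815]
tool_rot: [0.462, 0.536, -0.46, 0.536]
ft_force: [0.9, 0.1, 0.3]
grip_width: 0.0872
t 15.12 pos [528.3 -24.4 181.5] yaw 8.6 F [0.9 0.1 0.3] g 87.2
  need shift [ 81.4 -37.3  22.4] turn [ 0.9 -0.1 -0.2]
c [ 395. -303.] size [ 59. 105.] yaw of 45-side 6.0 px [365. 234.]
c [ 510. -257.] size [40. 76.] yaw of 45-side 1.3 px [350. 198.]
c [ 727. -167.] size [ 23. 287.] yaw of 45-side 0.3 px [323. 133.]
```

```bash
python3 -m inch '[[87,[10,-25,15],[0.9,0,0]],[87,[40,-12,7],[0,0,0]],[87,[33,0,0],[0,0,0]],[87,[0,0,0],[0,0,0]]]';python3 n.py .495 -.052 .028 7.7; python3 - <<'E'
from h import *
p=cam("wrist"); shot("wrist","w7.png",1)
for d in imaging.tip_of("wrist","piece_0_c"): print(np.round(d["pixel"]),d["confidence"],at_z(p,d["pixel"],.0405))
E
```

```text
time: 15.68
position: [0.5016, -0.0488, 0.105]
tool_rot: [0.467, 0.528, -0.459, 0.541]
ft_force: [0.1, -0.0, -0.7]
grip_width: 0.0867
t 15.68 pos [501.6 -48.8 105. ] yaw 8.2 F [ 0.1 -0.  -0.7] g 86.7
  need shift [76.8 -8.6  1.8] turn [ 0.5  0.3 -1.2]
[246. 207.] 0.6 [ 0.49550405 -0.05392585  0.0405    ]
```

View pics/w7.png

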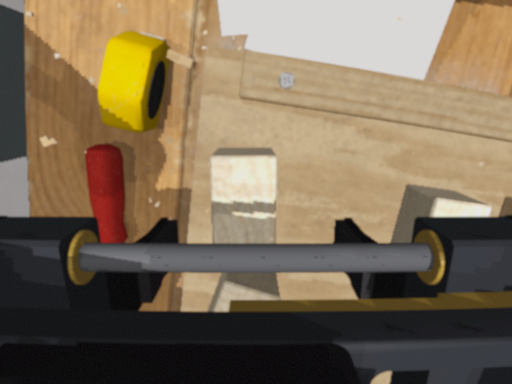

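Block A is between the fingers and aligned. Descending and gripping.

```bash
python3 -m inch '[[87,[25,-8,2],[0.5,0,-1]],[87,[30,0,0],[0,0,0]],[87,[20,0,0],[0,0,0]],[40,[0,0,0],[0,0,0]],[30,[0,0,0],[0,0,0]],[30,[0,0,0],[0,0,0]],[30,[0,0,0],[0,0,0]],[30,[0,0,0],[0,0,0]],[30,[0,0,0],[0,0,0]]]' 25;python3 n.py .495 -.052 .028 7.7
```

```text
time: 16.9
position: [0.5082, -0.0536, 0.0429]
tool_rot: [0.468, 0.521, -0.46, 0.546]
ft_force: [0.4, 0.4, -0.3]
grip_width: 0.0451
t 16.9 pos [508.2 -53.6  42.9] yaw 8.0 F [ 0.4  0.4 -0.3] g 45.1
  need shift [ 14.4 -13.3  -3.8] turn [ 0.3  1.1 -1.8]
```

```bash
python3 -m inch '[[58,[0,0,0],[0,0,0]],[58,[0,0,0],[0,1,-1.8]],[58,[8,0,-4],[0,0,0]],[58,[7,0,0],[0,0,0]],[58,[0,0,0],[0,0,0]],[30,[0,0,0],[0,0,0]],[30,[0,0,0],[0,0,0]],[30,[0,0,0],[0,0,0]]]' 25;python3 n.py .508 -.052 .028 7.7
```

```text
time: 17.9
position: [0.5067, -0.0491, 0.0262]
tool_rot: [0.463, 0.533, -0.464, 0.534]
ft_force: [-1.2, 0.1, -1.0]
grip_width: 0.045
t 17.9 pos [506.7 -49.1  26.2] yaw 8.0 F [-1.2  0.1 -1. ] g 45.0
  need shift [-1.7  0.8  3.1] turn [0.3 0.1 0. ]
```

```bash
python3 -m inch '[[30,[-40,0,0],[0,0,0]],[30,[-50,0,0],[0,0,0]],[30,[-50,0,0],[10,0,0]],[30,[0,-40,-40],[10,0,0]],[30,[0,0,-60],[10,0,0]],[30,[0,0,-60],[10,0,0]],[30,[0,0,0],[10,0,0]],[30,[0,0,0],[10,0,0]],[30,[0,0,0],[10,0,0]],[30,[0,0,0],[10,0,0]],[30,[0,0,0],[10,0,0]],[30,[0,0,0],[2,0,0]]]';python3 n.py .422 .172 .10 -84.3
```

```text
time: 19.4
position: [0.4964, 0.0998, 0.1695]
tool_rot: [-0.705, -0.031, 0.708, -0.032]
ft_force: [0.6, 0.3, -1.6]
grip_width: 0.0449
t 19.4 pos [496.4  99.8 169.5] yaw -84.9 F [ 0.6  0.3 -1.6] g 44.9
  need shift [ 69.8 -78.6  67.3] turn [-0.6  0.3 -0. ]
```

```bash
python3 -m inch '[[30,[0,0,40],[0,0,0]],[30,[0,-50,27],[-0.5,0,0]],[30,[20,-28,0],[0,0,0]],[30,[50,0,0],[0,0,0]],[30,[0,0,0],[0,0,0]]]';python3 n.py .422 .172 .017 -84.3
```

```text
time: 20.02
position: [0.421, 0.1721, 0.0991]
tool_rot: [-0.706, -0.033, 0.707, -0.034]
ft_force: [0.2, 0.7, -0.7]
grip_width: 0.0446
t 20.02 pos [421.  172.1  99.1] yaw -84.6 F [ 0.2  0.7 -0.7] g 44.6
  need shift [82.1  0.1 -1.2] turn [-0.3  0.1 -0.1]
```

```bash
python3 -m inch '[[30,[30,0,0],[0,0,0]],[30,[30,0,0],[0,0,0]],[30,[15,0,0],[0,0,0]],[30,[4,0,0],[0,0,0]],[30,[0,0,0],[0,0,0]]]';python3 n.py .422 .172 .015 -84.3;  python3 - <<'E'
from h import *
shot("wrist","w8.png",1)
shot("scene","s8.png",2)
im=cv2.imread("pics/s8.png"); w=cv2.imread("pics/w8.png")
c=np.zeros((400,784,3),np.uint8); c[:400,:400]=im[350:750,330:730]; c[:288,400:]=cv2.resize(w,(384,288)); cv2.imwrite("pics/c8.png",c)
E
```

```text
time: 20.65
position: [0.429, 0.172, 0.0257]
tool_rot: [0.711, 0.033, -0.701, 0.033]
ft_force: [0.6, -0.2, -0.8]
grip_width: 0.0446
t 20.65 pos [429.  172.   25.7] yaw -84.7 F [ 0.6 -0.2 -0.8] g 44.6
  need shift [10.6 -0.6  7.1] turn [-0.4 -0.8 -0. ]
```

View pics/c8.png

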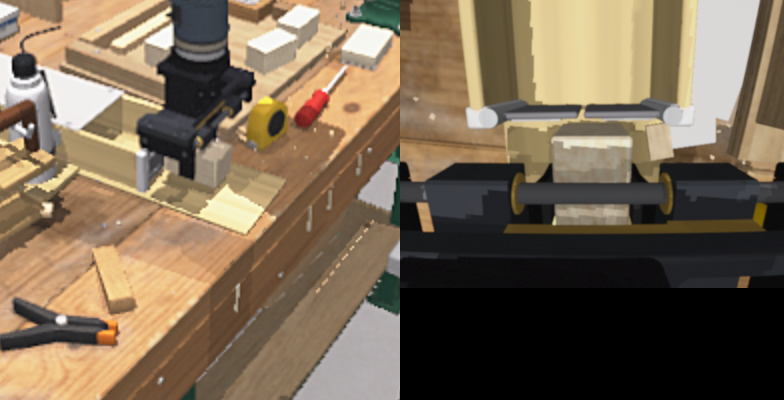

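The flaps are shut and the block sits in front of the gate, about 4 mm to the right of centre. I'll lower it, nudge it left and release.

```bash
python3 -m inch '[[30,[5,-3,4],[0,-0.8,0]],[30,[5,0,0],[0,0,0]],[30,[0.5,0,0],[0,0,0]],[30,[0,0,0],[0,0,0]]]';python3 n.py .422 .175 .015 -84.3
```

```text
time: 21.25
position: [0.4252, 0.1751, 0.0158]
tool_rot: [0.707, 0.033, -0.706, 0.033]
ft_force: [0.2, -0.8, -1.6]
grip_width: 0.0446
t 21.25 pos [425.2 175.1  15.8] yaw -84.6 F [ 0.2 -0.8 -1.6] g 44.6
  need shift [ 0.8 -0.2  3.2] turn [-0.3 -0.1 -0. ]
```

```bash
python3 -m inch '[[60,[0,0,0],[0,0,0]],[60,[0,0,0],[0,0,0]],[60,[0,0,0],[0,0,0]],[60,[-30,0,0],[0,0,0]],[60,[-30,0,0],[0,0,0]],[60,[-10,0,0],[0,0,0]],[0,[0,0,30],[0,0,0]],[0,[0,0,30],[0,0,0]],[0,[0,0,0],[0,0,0]],[0,[0,0,0],[0,0,0]],[0,[0,0,0],[0,0,0]]]' ;python3 n.py .364 .1665 .018 -84.3
```

```text
time: 22.62
position: [0.368, 0.1696, 0.0867]
tool_rot: [0.708, 0.033, -0.704, 0.033]
ft_force: [-0.2, 0.4, 0.1]
grip_width: 0.0181
t 22.62 pos [368.  169.6  86.7] yaw -84.7 F [-0.2  0.4  0.1] g 18.1
  need shift [68.7  2.7  4.6] turn [-0.4 -0.3 -0. ]
```

```bash
python3 -m inch '[[0,[10,2,6],[-0.4,-0.3,0]],[0,[25,0,0],[0,0,0]],[0,[25,0,0],[0,0,0]],[0,[5,0,0],[0,0,0]],[0,[0,0,0],[0,0,0]]]' ;python3 n.py .364 .1665 .018 -84.3; python3 n.py .528 .1825 .018 -84.3; python3 - <<'E'
from h import *
shot("scene","s9.png",2); shot("top","t9.png",2)
im=cv2.imread("pics/s9.png"); w=cv2.imread("pics/t9.png")
c=np.zeros((400,784,3),np.uint8); c[:400,:400]=im[350:750,330:730]; c[:,400:]=w[240:640,250:634]; cv2.imwrite("pics/c9.png",c)
E
```

```text
time: 23.25
position: [0.3652, 0.1668, 0.0182]
tool_rot: [0.707, 0.035, -0.705, 0.035]
ft_force: [1.5, -0.4, 0.4]
grip_width: 0.0007
t 23.25 pos [365.2 166.8  18.2] yaw -84.3 F [ 1.5 -0.4  0.4] g 0.7
  need shift [0.2 0.2 1.2] turn [ 0.  -0.2  0. ]
t 23.25 pos [365.2 166.8  18.2] yaw -84.3 F [ 1.5 -0.4  0.4] g 0.7
  need shift [   0.8    0.6 -163.6] turn [ 0.  -0.2  0. ]
```

View pics/c9.png

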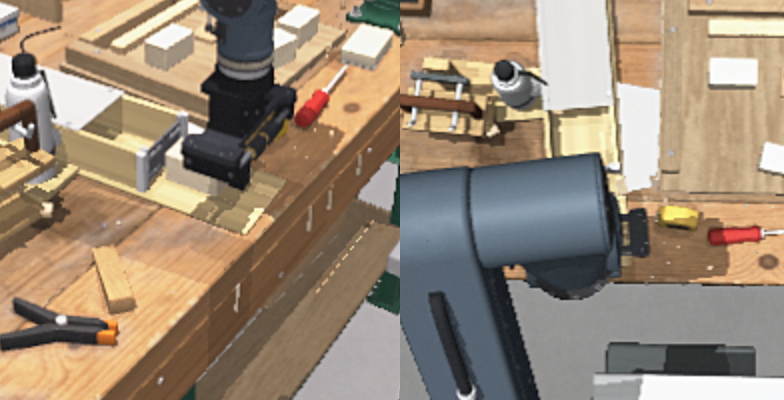

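The pusher is behind the block in line with the gate (12 pictures so far). Pushing in.

```bash
python3 -m inch '[[0,[0,0,-15],[0,0,0]],[0,[0,0,-20],[0,0,0]],[0,[0,0,-20],[0,0,0]],[0,[0,0,-20],[0,0,0]],[0,[0,0,-20],[0,0,0]],[0,[0,0,-20],[0,0,0]],[0,[0,0,0],[0,0,0]]]' ; python3 n.py .528 .1825 .018 -84.3
```

```text
time: 24.22
position: [0.4754, 0.1782, 0.0221]
tool_rot: [-0.701, -0.035, 0.712, -0.036]
ft_force: [0.0, -0.7, -0.6]
grip_width: 0.0006
t 24.23 pos [475.4 178.2  22.1] yaw -84.2 F [ 0.  -0.7 -0.6] g 0.6
  need shift [  3.3   1.  -52.8] turn [ 0.1  0.9 -0. ]
```

```bash
python3 -m inch '[[0,[3,1,-15],[0,0.9,0]],[0,[0,0,-18],[0,0,0]],[0,[0,0,-14],[0,0,0]],[0,[0,0,-4],[0,0,0]],[0,[0,0,0],[0,0,0]]]' ; python3 n.py .528 .1825 .018 -84.3; python3 - <<'E'
from h import *
p=cam("wrist"); shot("wrist","w10.png",1)
for d in imaging.tip_of("wrist","piece_0_c"): print(np.round(d["pixel"]),d["confidence"],at_z(p,d["pixel"],.0285))
E
```

```text
time: 24.85
position: [0.5246, 0.1824, 0.0188]
tool_rot: [-0.705, -0.036, 0.708, -0.036]
ft_force: [0.0, -0.2, 0.4]
grip_width: 0.0005
t 24.85 pos [524.6 182.4  18.8] yaw -84.2 F [ 0.  -0.2  0.4] g 0.5
  need shift [ 0.8  0.3 -3.4] turn [ 0.1  0.3 -0. ]
```

View pics/w10.png

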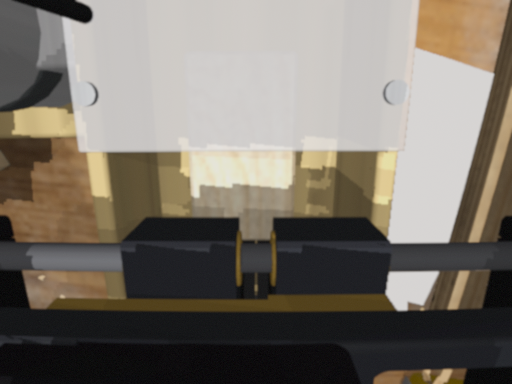

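Block A is straight inside, under the lid. I'll push 6 mm more and lift out.

```bash
python3 -m inch '[[0,[0,0,-8],[0,0,0]],[0,[0,0,0],[0,0,0]]]' ; python3 n.py .528 .1825 .018 -84.3; python3 -m inch '[[0,[-20,0,0],[0,0,0]],[0,[-40,0,0],[0,0,0]],[0,[-50,0,0],[0,0,0]],[40,[-50,0,0],[0,0,0]],[60,[-30,0,30],[-10,0,0]],[87,[0,0,40],[-10,0,0]],[87,[0,0,0],[-10,0,0]],[87,[0,0,0],[0,0,0]]]'; python3 pcs.py; python3 n.py .502 -.149 .15 -11.4
```

```text
time: 25.2
position: [0.5328, 0.1831, 0.0189]
tool_rot: [-0.705, -0.036, 0.708, -0.036]
ft_force: [-0.6, -0.1, -0.6]
grip_width: 0.0006
t 25.2 pos [532.8 183.1  18.9] yaw -84.2 F [-0.6 -0.1 -0.6] g 0.6
  need shift [1.  0.1 4.8] turn [ 0.1  0.2 -0. ]
time: 26.2
position: [0.4657, 0.1685, 0.2163]
tool_rot: [0.672, 0.222, -0.67, 0.223]
ft_force: [0.1, -0.3, -0.7]
grip_width: 0.0426
c [ 395. -303.] size [ 59. 105.] yaw of 45-side 6.2 px [365. 234.]
c [ 510. -257.] size [40. 76.] yaw of 45-side 1.3 px [350. 198.]
c [ 502. -149.] size [45. 78.] yaw of 45-side -11.4 px [318. 200.]
c [649. -63.] size [44. 76.] yaw of 45-side 0.8 px [291. 155.]
c [ 727. -167.] size [ 23. 287.] yaw of 45-side 0.3 px [323. 133.]
t 26.25 pos [465.3 168.5 216. ] yaw -53.4 F [-0.6 -0.7  0.4] g 46.7
  need shift [ 66.4 276.6 159.9] turn [-42.    0.   -0.1]
```

```bash
python3 -m inch '[[87,[0,0,0],[-10.5,0,0]],[87,[0,0,0],[-10.5,0,0]],[87,[0,0,0],[-10.5,0,0]],[87,[0,0,0],[-10.5,0,0]],[87,[0,16,50],[0,0,0]],[87,[0,16,50],[0,0,0]],[87,[0,16,50],[0,0,0]],[87,[20,16,50],[0,0,0]],[87,[30,16,50],[0,0,0]],[87,[20,16,40],[0,0,0]],[87,[0,0,0],[0,0,0]]]'; python3 n.py .502 -.149 .10 -11.4
```

```text
time: 27.62
position: [0.5133, -0.1447, 0.1416]
tool_rot: [0.549, 0.445, -0.547, 0.449]
ft_force: [-0.1, 0.8, 0.7]
grip_width: 0.0873
t 27.62 pos [ 513.3 -144.7  141.6] yaw -11.6 F [-0.1  0.8  0.7] g 87.3
  need shift [ 41.6 -10.5   6.5] turn [-0.2  0.1 -0.4]
```

```bash
python3 -m inch '[[87,[20,-9,6],[0,0,-0.4]],[87,[20,0,0],[0,0,0]],[87,[0,0,0],[0,0,0]]]'; python3 - <<'E'
from h import *
need(.502,-.149,.028,-11.4)
p=cam("wrist"); imaging.camera("wrist")
for d in imaging.tip_of("wrist","piece_0_c"): print(np.round(d["pixel"]),d["confidence"],at_z(p,d["pixel"],.0405))
for d in imaging.cut_out("wrist","piece_0_c"):
    m=d["pixels"].astype(np.uint8); c=max(cv2.findContours(m,0,1)[0],key=len).reshape(-1,2)
    X=np.array([at_z(p,q,.063)[:2] for q in c]).astype(np.float32)*1000; print(cv2.minAreaRect(X),d["box"])
E
```

```text
time: 28.0
position: [0.5036, -0.1478, 0.1005]
tool_rot: [-0.549, -0.446, 0.55, -0.445]
ft_force: [-0.7, -0.4, -1.0]
grip_width: 0.0868
t 28.0 pos [ 503.6 -147.8  100.5] yaw -12.0 F [-0.7 -0.4 -1. ] g 86.8
  need shift [72.5 -1.2  1.5] turn [-0.6 -0.   0.1]
```

```bash
python3 -m inch '[[87,[24,-1,1],[0,0,0]],[87,[24,0,0],[0,0,0]],[87,[20,0,0],[0,0,0]],[87,[0,0,0],[0,0,0]]]'; python3 n.py .502 -.149 .027 -11.4
```

```text
time: 28.65
position: [0.5086, -0.15, 0.0375]
tool_rot: [0.551, 0.441, -0.547, 0.45]
ft_force: [0.4, 1.4, -0.2]
grip_width: 0.0872
t 28.65 pos [ 508.6 -150.    37.5] yaw -11.9 F [ 0.4  1.4 -0.2] g 87.2
  need shift [10.4 -6.8  0.3] turn [-0.5  0.2 -0.8]
```

```bash
python3 -m inch '[[87,[5,-6,0],[-0.5,0,-0.8]],[87,[5,0,0],[0,0,0]],[30,[0,0,0],[0,0,0]],[30,[0,0,0],[0,0,0]],[30,[0,0,0],[0,0,0]],[30,[0,0,0],[0,0,0]],[30,[0,0,0],[0,0,0]],[30,[0,0,0],[0,0,0]]]' 25; python3 n.py .502 -.149 .15 -11.4
```

```text
time: 29.65
position: [0.5042, -0.1494, 0.0302]
tool_rot: [-0.546, -0.446, 0.548, -0.451]
ft_force: [0.0, -0.2, 0.7]
grip_width: 0.0443
t 29.65 pos [ 504.2 -149.4   30.2] yaw -11.3 F [ 0.  -0.2  0.7] g 44.3
  need shift [-119.8   -1.9    0.8] turn [ 0.1  0.3 -0.2]
```

```bash
python3 -m inch '[[30,[-40,0,0],[0,0,0]],[30,[-50,0,0],[0,0,0]],[30,[-40,-20,-45],[0,0,0]],[30,[0,-24,-52],[0,0,0]],[30,[0,-24,-52],[0,0,0]],[30,[0,-24,-52],[0,0,0]],[30,[0,-24,-52],[0,0,0]],[30,[0,-24,-45],[0,0,0]],[30,[0,0,0],[10.5,0,0]],[30,[0,0,0],[10.5,0,0]],[30,[0,0,0],[10.5,0,0]],[30,[0,0,0],[10.5,0,0]]]'; python3 -m inch '[[30,[0,0,0],[10.5,0,0]],[30,[0,0,0],[10.5,0,0]],[30,[0,0,0],[10,0,0]],[30,[0,0,0],[0,0,0]]]'; python3 n.py .425 .1745 .0185 -84.3
```

```text
time: 31.15
position: [0.4246, 0.1797, 0.1597]
tool_rot: [0.675, 0.212, -0.672, 0.217]
ft_force: [-0.7, 0.7, -1.1]
grip_width: 0.0449
time: 31.65
position: [0.4233, 0.1798, 0.1589]
tool_rot: [0.708, 0.02, -0.705, 0.024]
ft_force: [-0.6, -1.0, -1.4]
grip_width: 0.0449
t 31.65 pos [423.3 179.8 158.9] yaw -86.4 F [-0.6 -1.  -1.4] g 44.9
  need shift [140.4   4.5  -0.8] turn [-2.1 -0.2 -0.4]
```

```bash
python3 -m inch '[[30,[40,4,0],[-2.1,0,-0.4]],[30,[40,0,0],[0,0,0]],[30,[30,0,2],[0,0,0]],[30,[15,0,2],[0,0,0]],[30,[0,0,0],[0,0,0]]]'; python3 n.py .425 .1745 .0185 -84.3
```

```text
time: 32.28
position: [0.4231, 0.1756, 0.0311]
tool_rot: [0.709, 0.042, -0.702, 0.041]
ft_force: [-0.3, 0.1, -1.5]
grip_width: 0.0449
t 32.27 pos [423.1 175.6  31.1] yaw -83.3 F [-0.3  0.1 -1.5] g 44.9
  need shift [12.6  1.3 -1.6] turn [ 1.  -0.6  0.1]
```

```bash
python3 -m inch '[[30,[8,1,0],[1,-0.6,0]],[30,[4,0,0],[0,0,0]],[30,[0.5,0,0],[0,0,0]],[30,[0,0,0],[0,0,0]]]'; python3 n.py .425 .1745 .0185 -84.3
```

```text
time: 32.78
position: [0.4255, 0.1749, 0.0195]
tool_rot: [0.707, 0.036, -0.705, 0.035]
ft_force: [0.1, -0.5, -0.9]
grip_width: 0.0447
t 32.77 pos [425.5 174.9  19.5] yaw -84.2 F [ 0.1 -0.5 -0.9] g 44.7
  need shift [1.  0.3 0.5] turn [ 0.1 -0.2  0.1]
```

```bash
python3 -m inch '[[60,[1,0,0],[0,0,0]],[60,[0,0,0],[0,0,0]],[60,[0,0,0],[0,0,0]],[60,[-30,0,0],[0,0,0]],[60,[-30,0,0],[0,0,0]],[40,[-8,0,0],[0,0,0]],[0,[0,0,30],[0,0,0]],[0,[0,0,32],[0,0,0]],[0,[0,0,0],[0,0,0]],[0,[0,0,0],[0,0,0]]]' ;python3 n.py .364 .1665 .018 -84.3
```

```text
time: 34.02
position: [0.3641, 0.1685, 0.0876]
tool_rot: [0.709, 0.036, -0.704, 0.035]
ft_force: [0.3, -0.0, 0.3]
grip_width: 0.0175
t 34.02 pos [364.1 168.5  87.6] yaw -84.2 F [ 0.3 -0.   0.3] g 17.5
  need shift [69.6  2.   0.8] turn [ 0.1 -0.4  0.1]
```

```bash
python3 -m inch '[[0,[10,2,2],[0,-0.4,0]],[0,[28,0,0],[0,0,0]],[0,[25,0,0],[0,0,0]],[0,[4,0,0],[0,0,0]],[0,[0,0,0],[0,0,0]]]' ;python3 n.py .364 .1665 .018 -84.3; python3 -m inch '[[0,[0,0,-15],[0,0,0]],[0,[0,0,-20],[0,0,0]],[0,[0,0,-20],[0,0,0]],[0,[0,0,-20],[0,0,0]],[0,[0,0,-20],[0,0,0]],[0,[0,0,-20],[0,0,0]],[0,[0,0,0],[0,0,0]]]' ; python3 n.py .530 .1829 .018 -84.3
```

```text
time: 34.65
position: [0.3693, 0.1665, 0.0165]
tool_rot: [0.708, 0.036, -0.704, 0.034]
ft_force: [-0.4, 0.3, -0.3]
grip_width: 0.0003
t 34.65 pos [369.3 166.5  16.5] yaw -84.3 F [-0.4  0.3 -0.3] g 0.3
  need shift [-1.6 -0.5  5.2] turn [ 0.  -0.4  0.1]
time: 35.52
position: [0.4793, 0.1777, 0.0201]
tool_rot: [-0.701, -0.036, 0.711, -0.036]
ft_force: [-0.5, 0.9, -0.3]
grip_width: 0.0005
t 35.52 pos [479.3 177.7  20.1] yaw -84.2 F [-0.5  0.9 -0.3] g 0.5
  need shift [  1.4  -0.1 -50.9] turn [0.1 0.8 0.1]
```

```bash
python3 -m inch '[[0,[2,0,-15],[0,0.8,0]],[0,[0,0,-18],[0,0,0]],[0,[0,0,-14],[0,0,0]],[0,[0,0,-6],[0,0,0]],[0,[0,0,-3],[0,0,0]],[0,[0,0,0],[0,0,0]]]' ; python3 n.py .530 .1829 .018 -84.3; python3 - <<'E'
from h import *
shot("wrist","w11.png",1)
E
```

```text
time: 36.28
position: [0.5341, 0.1835, 0.018]
tool_rot: [-0.705, -0.036, 0.708, -0.036]
ft_force: [-1.1, -0.1, 0.4]
grip_width: 0.0002
t 36.27 pos [534.1 183.5  18. ] yaw -84.2 F [-1.1 -0.1  0.4] g 0.2
  need shift [0.1 0.2 4.1] turn [0.1 0.3 0.1]
```

View pics/w11.png

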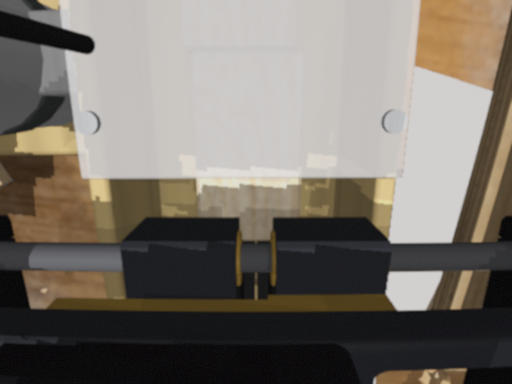

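Block B pushed in straight, with A ahead of it under the lid (seam near row 47). Lifting out and going for C and D.

```bash
python3 -m inch '[[0,[-20,0,0],[0,0,0]],[0,[-40,0,0],[0,0,0]],[0,[-50,0,0],[0,0,0]],[40,[-50,0,0],[0,0,0]],[60,[-30,0,30],[-10.5,0,0]],[87,[0,0,40],[-10.5,0,0]],[87,[0,0,0],[-10.5,0,0]],[87,[0,0,0],[-10.5,0,0]],[87,[0,0,0],[-10.5,0,0]],[87,[0,0,0],[-10.5,0,0]],[87,[0,0,0],[-10.5,0,0]],[87,[0,0,0],[-10.5,0,0]]]'; python3 pcs.py; python3 n.py .649 -.063 .15 0.8;python3 n.py .51 -.257 .15 1
```

```text
time: 37.83
position: [0.4666, 0.1682, 0.2177]
tool_rot: [0.495, 0.505, -0.488, 0.51]
ft_force: [0.5, 0.4, 0.6]
grip_width: 0.0819
c [ 395. -303.] size [ 59. 105.] yaw of 45-side 6.0 px [365. 234.]
c [ 510. -257.] size [40. 76.] yaw of 45-side 1.3 px [350. 198.]
c [649. -63.] size [44. 76.] yaw of 45-side 0.8 px [291. 155.]
c [ 727. -167.] size [ 23. 287.] yaw of 45-side 0.3 px [323. 133.]
t 37.88 pos [466.4 168.1 217.7] yaw 2.1 F [ 0.7  0.  -0.3] g 83.7
  need shift [ 69.4 173.3 237.6] turn [ 1.3 -0.1 -0.7]
t 37.88 pos [466.4 168.1 217.7] yaw 2.1 F [ 0.7  0.  -0.3] g 83.7
  need shift [ 67.4  27.5 426.5] turn [ 1.1 -0.1 -0.7]
```

```bash
python3 -m inch '[[87,[0,3,40],[1,0,-0.5]],[87,[0,3,55],[0,0,0]],[87,[0,3,55],[0,0,0]],[87,[0,3,55],[0,0,0]],[87,[0,3,55],[0,0,0]],[87,[20,3,55],[0,0,0]],[87,[30,3,55],[0,0,0]],[87,[30,3,35],[0,0,0]],[87,[0,0,0],[0,0,0]],[87,[0,0,0],[0,0,0]]]'; python3 n.py .51 -.257 .10 1.3; python3 - <<'E'
from h import *
p=cam("wrist"); imaging.camera("wrist")
for d in imaging.tip_of("wrist","piece_0_c"): print(np.round(d["pixel"]),d["confidence"],at_z(p,d["pixel"],.0405))
E
```

```text
time: 39.12
position: [0.5012, -0.2487, 0.1399]
tool_rot: [0.505, 0.492, -0.498, 0.505]
ft_force: [0.4, -0.1, 0.5]
grip_width: 0.0868
t 39.12 pos [ 501.2 -248.7  139.9] yaw -0.3 F [ 0.4 -0.1  0.5] g 86.8
  need shift [40.1  8.   8. ] turn [-1.6  0.3 -1.1]
```

```bash
python3 -m inch '[[87,[20,9,7],[-1.5,0,-1]],[87,[20,0,0],[0,0,0]],[87,[0,0,0],[0,0,0]],[87,[24,-2,0],[0,0,0]],[87,[24,-2,0],[0,0,0]],[87,[10,0,0],[0,0,0]],[87,[0,0,0],[0,0,0]]]'; python3 n.py .511 -.258 .029 1.3
```

```text
time: 40.1
position: [0.5133, -0.2518, 0.0507]
tool_rot: [0.492, 0.5, -0.492, 0.515]
ft_force: [0.5, 0.2, 0.6]
grip_width: 0.0871
t 40.1 pos [ 513.3 -251.8   50.7] yaw 1.8 F [0.5 0.2 0.6] g 87.1
  need shift [21.8 -2.8  5.8] turn [ 0.5  0.8 -0.9]
```

```bash
python3 -m inch '[[87,[11,-2,5],[0.5,0.8,-0.9]],[87,[10,0,0],[0,0,0]],[87,[1,0,0],[0,0,0]],[30,[0,0,0],[0,0,0]],[30,[0,0,0],[0,0,0]],[30,[0,0,0],[0,0,0]],[30,[0,0,0],[0,0,0]],[30,[0,0,0],[0,0,0]],[30,[0,0,0],[0,0,0]]]' 25; python3 n.py .51 -.258 .029 1
```

```text
time: 41.22
position: [0.5123, -0.2579, 0.0298]
tool_rot: [0.494, 0.505, -0.495, 0.506]
ft_force: [-0.3, -0.4, -0.2]
grip_width: 0.0446
t 41.23 pos [ 512.3 -257.9   29.8] yaw 1.2 F [-0.3 -0.4 -0.2] g 44.6
  need shift [ 0.8 -2.3  0. ] turn [ 0.2  0.1 -0. ]
```

```bash
python3 -m inch '[[30,[-40,0,0],[0,0,0]],[30,[-50,0,0],[0,0,0]],[30,[-40,0,-45],[0,0,0]],[30,[0,-10,-55],[0,0,0]],[30,[0,-10,-55],[0,0,0]],[30,[0,-10,-55],[0,0,0]],[30,[0,-12,-55],[0,0,0]],[30,[0,-12,-55],[0,0,0]],[30,[0,-12,-55],[0,0,0]],[30,[0,-12,-45],[0,0,0]],[30,[0,0,0],[10.5,0,0]],[30,[0,0,0],[10.5,0,0]]]'; python3 -m inch '[[30,[0,0,0],[10.5,0,0]],[30,[0,0,0],[10.5,0,0]],[30,[0,0,0],[10.5,0,0]],[30,[0,0,0],[10.5,0,0]],[30,[0,0,0],[10.5,0,0]],[30,[0,0,0],[10.5,0,0]],[30,[0,0,0],[0,0,0]]]'; python3 n.py .425 .1745 .0185 -84.3
```

```text
time: 42.72
position: [0.4278, 0.1722, 0.1623]
tool_rot: [0.585, 0.399, -0.577, 0.407]
ft_force: [-0.5, -0.4, -0.4]
grip_width: 0.0449
time: 43.6
position: [0.4273, 0.1736, 0.1621]
tool_rot: [0.712, 0.03, -0.701, 0.032]
ft_force: [-0.4, 1.4, -1.6]
grip_width: 0.0452
t 43.6 pos [427.3 173.6 162.1] yaw -85.0 F [-0.4  1.4 -1.6] g 45.2
  need shift [143.5  -1.5   4.6] turn [-0.7 -0.9 -0.1]
```

```bash
python3 -m inch '[[30,[40,-1,2],[-0.7,-0.9,0]],[30,[40,0,0],[0,0,0]],[30,[30,0,3],[0,0,0]],[30,[18,0,4],[0,0,0]],[30,[0,0,0],[0,0,0]]]'; python3 n.py .425 .1745 .0185 -84.3
```

```text
time: 44.22
position: [0.4229, 0.1742, 0.0316]
tool_rot: [0.709, 0.041, -0.703, 0.042]
ft_force: [-0.2, -0.7, -1.1]
grip_width: 0.0447
t 44.23 pos [422.9 174.2  31.6] yaw -83.3 F [-0.2 -0.7 -1.1] g 44.7
  need shift [13.1 -0.1 -2. ] turn [ 1.  -0.5 -0.1]
```

```bash
python3 -m inch '[[30,[8,0,0],[1,-0.5,0]],[30,[4,0,-2],[0,0,0]],[30,[1.5,0,0],[0,0,0]],[30,[0,0,0],[0,0,0]],[60,[0,0,0],[0,0,0]],[60,[0,0,0],[0,0,0]],[60,[0,0,0],[0,0,0]]]'; python3 n.py .425 .1745 .0185 -84.3;  python3 -m inch '[[60,[-30,0,0],[0,0,0]],[60,[-30,0,0],[0,0,0]],[40,[-8,0,0],[0,0,0]],[0,[0,0,30],[0,0,0]],[0,[0,0,32],[0,0,0]],[0,[0,0,0],[0,0,0]],[0,[0,0,0],[0,0,0]]]' ;python3 n.py .364 .1665 .018 -84.3
```

```text
time: 45.1
position: [0.4285, 0.175, 0.0201]
tool_rot: [0.709, 0.035, -0.704, 0.036]
ft_force: [-0.5, -0.8, 0.1]
grip_width: 0.0588
t 45.1 pos [428.5 175.   20.1] yaw -84.2 F [-0.5 -0.8  0.1] g 58.8
  need shift [1.6 0.1 3.6] turn [ 0.1 -0.4 -0.1]
time: 45.98
position: [0.3663, 0.1686, 0.0882]
tool_rot: [0.709, 0.035, -0.703, 0.036]
ft_force: [0.7, -0.0, -0.2]
grip_width: 0.0179
t 45.98 pos [366.3 168.6  88.2] yaw -84.2 F [ 0.7 -0.  -0.2] g 17.9
  need shift [70.2  1.7  3. ] turn [ 0.1 -0.4 -0.1]
```

```bash
python3 -m inch '[[0,[10,2,5],[0,-0.4,0]],[0,[28,0,0],[0,0,0]],[0,[25,0,0],[0,0,0]],[0,[4,0,0],[0,0,0]],[0,[0,0,0],[0,0,0]]]' ;python3 n.py .364 .1665 .018 -84.3; python3 -m inch '[[0,[0,0,-15],[0,0,0]],[0,[0,0,-20],[0,0,0]],[0,[0,0,-20],[0,0,0]],[0,[0,0,-20],[0,0,0]],[0,[0,0,-20],[0,0,0]],[0,[0,0,-20],[0,0,0]],[0,[0,0,0],[0,0,0]]]' ; python3 n.py .530 .1829 .018 -84.3
```

```text
time: 46.6
position: [0.3673, 0.166, 0.0172]
tool_rot: [0.708, 0.035, -0.704, 0.036]
ft_force: [-0.1, 0.3, 0.3]
grip_width: 0.0003
t 46.6 pos [367.3 166.   17.2] yaw -84.3 F [-0.1  0.3  0.3] g 0.3
  need shift [-0.8 -0.8  3.2] turn [ 0.  -0.3 -0.1]
time: 47.48
position: [0.4775, 0.1772, 0.0209]
tool_rot: [-0.701, -0.035, 0.711, -0.037]
ft_force: [0.2, -0.6, -0.9]
grip_width: 0.0004
t 47.48 pos [477.5 177.2  20.9] yaw -84.2 F [ 0.2 -0.6 -0.9] g 0.4
  need shift [  2.2  -0.3 -52.8] turn [ 0.1  0.8 -0.1]
```

```bash
python3 -m inch '[[0,[2,0,-15],[0,0.8,0]],[0,[0,0,-18],[0,0,0]],[0,[0,0,-14],[0,0,0]],[0,[0,0,-6],[0,0,0]],[0,[0,0,-4],[0,0,0]],[0,[0,0,0],[0,0,0]]]' ; python3 n.py .530 .1829 .018 -84.3; python3 - <<'E'
from h import *
p=cam("wrist"); im=shot("wrist","w12.png",1)
# block edges in the rows just ahead of the fingers, against earlier picture
a=cv2.imread("pics/w11.png").astype(int);b=cv2.imread("pics/w12.png").astype(int)
print("mean diff lid/box area",abs(a-b)[0:215,80:400].mean().round(1))
E
python3 -m inch '[[0,[-20,0,0],[0,0,0]],[0,[-40,0,0],[0,0,0]],[0,[-50,0,0],[0,0,0]],[40,[-50,0,0],[0,0,0]],[60,[-30,0,30],[-10.5,0,0]],[87,[0,0,40],[-10.5,0,0]],[87,[0,0,0],[-10.5,0,0]],[87,[0,0,0],[-10.5,0,0]],[87,[0,0,0],[-10.5,0,0]],[87,[0,0,0],[-10.5,0,0]],[87,[0,0,0],[-10.5,0,0]],[87,[0,0,0],[-10.5,0,0]]]'; python3 pcs.py; python3 n.py .649 -.063 .15 0.8
```

```text
time: 48.22
position: [0.5318, 0.183, 0.0185]
tool_rot: [-0.704, -0.035, 0.709, -0.037]
ft_force: [-0.3, 0.7, -0.2]
grip_width: 0.0002
t 48.23 pos [531.8 183.   18.5] yaw -84.1 F [-0.3  0.7 -0.2] g 0.2
  need shift [ 0.5 -0.   1.8] turn [ 0.2  0.4 -0.1]
mean diff lid/box area 4.4
time: 49.78
position: [0.4712, 0.1686, 0.2203]
tool_rot: [0.498, 0.502, -0.486, 0.514]
ft_force: [-0.7, 0.2, 0.3]
grip_width: 0.0818
c [ 395. -303.] size [ 59. 105.] yaw of 45-side 6.0 px [365. 234.]
c [649. -63.] size [44. 76.] yaw of 45-side 0.8 px [291. 155.]
c [ 727. -167.] size [ 23. 287.] yaw of 45-side 0.3 px [323. 133.]
t 49.83 pos [471.1 168.5 220.3] yaw 2.1 F [ 0.  -0.7 -0.4] g 83.6
  need shift [ 74.6 167.6 237.7] turn [ 1.3  0.  -1.4]
```

```bash
python3 -m inch '[[68,[0,34,45],[1.3,0,-1.4]],[68,[0,34,48],[0,0,0]],[68,[10,34,48],[0,0,0]],[68,[20,34,48],[0,0,0]],[68,[20,26,44],[0,0,0]],[68,[20,0,0],[0,0,0]],[68,[0,0,0],[0,0,0]]]'; python3 - <<'E'
from h import *
need(.649,-.063,.1,.8)
p=cam("wrist"); imaging.camera("wrist")
for d in imaging.tip_of("wrist","piece_0_c"): print(np.round(d["pixel"]),d["confidence"],at_z(p,d["pixel"],.0405))
E
```

```text
time: 50.7
position: [0.6452, -0.0694, 0.1528]
tool_rot: [0.504, 0.495, -0.498, 0.503]
ft_force: [-0.3, -0.1, -0.7]
grip_width: 0.0679
t 50.7 pos [645.2 -69.4 152.8] yaw -0.2 F [-0.3 -0.1 -0.7] g 67.9
  need shift [52.8  3.  -6.6] turn [-1.   0.2 -0.8]
```

```bash
python3 -m inch '[[68,[20,3,-6],[-1,0,-0.8]],[68,[20,0,0],[0,0,0]],[68,[20,0,0],[0,0,0]],[68,[0,0,0],[0,0,0]]]'; python3 n.py .649 -.063 .029 .8; python3 - <<'E'
from h import *
p=cam("wrist"); im=shot("wrist","w13.png",1)
E
```

```text
time: 51.3
position: [0.6521, -0.0591, 0.095]
tool_rot: [0.496, 0.501, -0.494, 0.509]
ft_force: [-0.0, 0.5, -0.7]
grip_width: 0.0681
t 51.3 pos [652.1 -59.1  95. ] yaw 1.2 F [-0.   0.5 -0.7] g 68.1
  need shift [66.  -3.8  3.5] turn [ 0.4  0.3 -0.5]
```

View pics/w13.png

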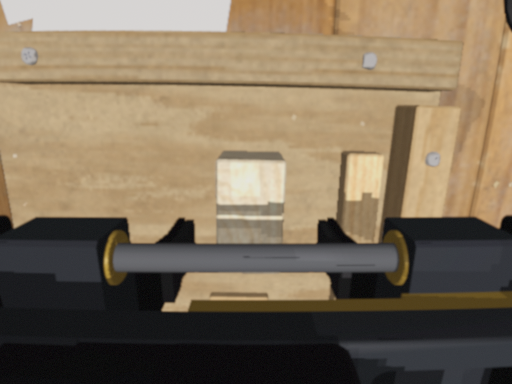

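Block D (cols 217–284) is centred between the fingers. The loose strip starts about 64 mm right of its centre, so it clears. Descending (15 pictures).

```bash
python3 -m inch '[[68,[20,-4,3],[0,0,-0.5]],[68,[20,0,0],[0,0,0]],[68,[10,0,0],[0,0,0]],[68,[0,0,0],[0,0,0]]]'; python3 n.py .649 -.063 .029 .8
```

```text
time: 51.85
position: [0.6504, -0.0626, 0.045]
tool_rot: [0.494, 0.502, -0.495, 0.509]
ft_force: [-0.2, 0.2, -0.1]
grip_width: 0.0682
t 51.85 pos [650.4 -62.6  45. ] yaw 1.3 F [-0.2  0.2 -0.1] g 68.2
  need shift [16.  -1.5  0.2] turn [ 0.5  0.4 -0.3]
```

```bash
python3 -m inch '[[68,[11,-2,0],[0,0,0]],[68,[5,0,0],[0,0,0]],[68,[0,0,0],[0,0,0]],[30,[0,0,0],[0,0,0]],[30,[0,0,0],[0,0,0]],[30,[0,0,0],[0,0,0]],[30,[0,0,0],[0,0,0]]]' 25; python3 n.py .649 -.063 .029 .8;python3 -m inch '[[30,[-40,0,0],[0,0,0]],[30,[-50,0,0],[0,0,0]],[30,[-40,-30,0],[0,0,0]],[30,[0,-55,0],[0,0,0]],[30,[0,-40,-40],[0,0,0]],[30,[0,-33,-50],[0,0,0]],[30,[0,-33,-50],[0,0,0]],[30,[0,-33,-50],[0,0,0]],[30,[0,0,-45],[0,0,0]],[30,[0,0,0],[10.5,0,0]],[30,[0,0,0],[10.5,0,0]],[30,[0,0,0],[10.5,0,0]]]'; python3 -m inch '[[30,[0,0,0],[10.5,0,0]],[30,[0,0,0],[10.5,0,0]],[30,[0,0,0],[10.5,0,0]],[30,[0,0,0],[10.5,0,0]],[30,[0,0,0],[10.5,0,0]],[30,[0,0,0],[0,0,0]]]'; python3 n.py .425 .1745 .0185 -84.3
```

```text
time: 52.72
position: [0.6496, -0.0633, 0.0298]
tool_rot: [0.494, 0.501, -0.494, 0.51]
ft_force: [-0.3, -0.3, -1.5]
grip_width: 0.0451
t 52.73 pos [649.6 -63.3  29.8] yaw 1.3 F [-0.3 -0.3 -1.5] g 45.1
  need shift [ 0.8 -0.6 -0.3] turn [ 0.5  0.5 -0.5]
time: 54.22
position: [0.4127, 0.1733, 0.1596]
tool_rot: [0.619, 0.341, -0.614, 0.352]
ft_force: [0.3, 0.3, -1.0]
grip_width: 0.0453
time: 54.98
position: [0.4122, 0.1736, 0.1603]
tool_rot: [0.712, 0.028, -0.701, 0.035]
ft_force: [0.5, 0.1, -1.1]
grip_width: 0.045
t 54.98 pos [412.2 173.6 160.3] yaw -84.9 F [ 0.5  0.1 -1.1] g 45.0
  need shift [142.   -1.3 -10.8] turn [-0.6 -0.8 -0.6]
```

```bash
python3 -m inch '[[30,[40,-1,-10],[-0.6,-0.8,-0.6]],[30,[40,0,0],[0,0,0]],[30,[30,0,3],[0,0,0]],[30,[17,0,4],[0,0,0]],[30,[0,0,0],[0,0,0]]]'; python3 n.py .425 .1745 .0185 -84.3
```

```text
time: 55.6
position: [0.4198, 0.1749, 0.0312]
tool_rot: [0.708, 0.041, -0.703, 0.041]
ft_force: [-0.0, -1.0, -0.4]
grip_width: 0.0449
t 55.6 pos [419.8 174.9  31.2] yaw -83.3 F [-0.  -1.  -0.4] g 44.9
  need shift [12.7  1.  -5. ] turn [ 1.  -0.4 -0. ]
```

```bash
python3 -m inch '[[30,[8,0,-4],[1,-0.4,0]],[30,[4,0,0],[0,0,0]],[30,[1.5,0,0],[0,0,0]],[30,[0,0,0],[0,0,0]],[60,[0,0,0],[0,0,0]],[60,[0,0,0],[0,0,0]],[60,[0,0,0],[0,0,0]]]'; python3 n.py .425 .1745 .0185 -84.3;  python3 -m inch '[[60,[-30,0,0],[0,0,0]],[60,[-30,0,0],[0,0,0]],[40,[-8,0,0],[0,0,0]],[0,[0,0,30],[0,0,0]],[0,[0,0,32],[0,0,0]],[0,[0,0,0],[0,0,0]],[0,[0,0,0],[0,0,0]]]' ;python3 n.py .364 .1665 .018 -84.3
```

```text
time: 56.48
position: [0.4273, 0.176, 0.0197]
tool_rot: [0.709, 0.036, -0.704, 0.035]
ft_force: [-0.4, 0.7, 0.6]
grip_width: 0.0591
t 56.48 pos [427.3 176.   19.7] yaw -84.2 F [-0.4  0.7  0.6] g 59.1
  need shift [1.2 1.3 2.4] turn [ 0.1 -0.4  0. ]
time: 57.35
position: [0.3651, 0.1695, 0.0878]
tool_rot: [0.709, 0.036, -0.703, 0.035]
ft_force: [1.0, -0.5, -0.2]
grip_width: 0.0181
t 57.35 pos [365.1 169.5  87.8] yaw -84.3 F [ 1.  -0.5 -0.2] g 18.1
  need shift [69.7  2.9  1.9] turn [ 0.  -0.5  0. ]
```

```bash
python3 -m inch '[[0,[10,2.5,5],[0,-0.4,0]],[0,[28,0,0],[0,0,0]],[0,[25,0,0],[0,0,0]],[0,[4,0,0],[0,0,0]],[0,[0,0,0],[0,0,0]]]' ;python3 n.py .364 .1665 .018 -84.3; python3 -m inch '[[0,[0,0,-15],[0,0,0]],[0,[0,0,-20],[0,0,0]],[0,[0,0,-20],[0,0,0]],[0,[0,0,-20],[0,0,0]],[0,[0,0,-20],[0,0,0]],[0,[0,0,-20],[0,0,0]],[0,[0,0,0],[0,0,0]]]' ; python3 n.py .530 .1829 .018 -84.3
```

```text
time: 57.98
position: [0.3662, 0.1665, 0.0168]
tool_rot: [0.709, 0.035, -0.704, 0.035]
ft_force: [-0.5, -0.3, -0.1]
grip_width: 0.0004
t 57.98 pos [366.2 166.5  16.8] yaw -84.3 F [-0.5 -0.3 -0.1] g 0.4
  need shift [-1.3 -0.3  2.2] turn [-0.  -0.4  0. ]
time: 58.85
position: [0.4763, 0.1775, 0.0204]
tool_rot: [-0.701, -0.035, 0.711, -0.036]
ft_force: [-0.6, 0.2, -0.3]
grip_width: 0.0007
t 58.85 pos [476.3 177.5  20.4] yaw -84.2 F [-0.6  0.2 -0.3] g 0.7
  need shift [  1.7   0.  -54. ] turn [ 0.1  0.8 -0. ]
```

```bash
python3 -m inch '[[0,[2,0,-15],[0,0.8,0]],[0,[0,0,-18],[0,0,0]],[0,[0,0,-10],[0,0,0]],[0,[0,0,-5],[0,0,0]],[0,[0,0,0],[0,0,0]]]' ; python3 n.py .531 .1829 .018 -84.3
```

```text
time: 59.48
position: [0.5191, 0.1825, 0.0178]
tool_rot: [-0.702, -0.036, 0.71, -0.036]
ft_force: [-1.8, 1.7, -1.0]
grip_width: 0.0003
t 59.48 pos [519.1 182.5  17.8] yaw -84.2 F [-1.8  1.7 -1. ] g 0.3
  need shift [ -0.3   0.8 -11.8] turn [ 0.1  0.6 -0. ]
```

```bash
for i in 1 2; do python3 -m inch '[[0,[0,0,-6],[0,0.3,0]],[0,[0,0,-2],[0,0,0]],[0,[0,0,0],[0,0,0]]]' | grep -E "pos|force"; done; python3 n.py .531 .1829 .018 -84.3
```

```text
position: [0.526, 0.183, 0.0178]
ft_force: [-2.2, 0.1, -1.1]
position: [0.5343, 0.1837, 0.0177]
ft_force: [-1.8, -0.2, -1.5]
t 60.23 pos [534.3 183.7  17.7] yaw -84.2 F [-1.8 -0.2 -1.5] g 0.5
  need shift [-0.3  0.4  3.4] turn [ 0.1  0.2 -0. ]
```

```bash
python3 -m inch '[[0,[-20,0,0],[0,0,0]],[0,[-40,0,0],[0,0,0]],[0,[-50,0,0],[0,0,0]],[0,[-50,0,20],[0,0,0]],[0,[0,0,50],[0,0,0]],[0,[0,0,45],[0,0,0]],[0,[0,0,0],[0,0,0]],[0,[0,0,0],[0,0,0]]]'; python3 - <<'E'
from h import *
need(.612,.298,.25,-84.3)
p=cam("wrist"); shot("wrist","w14.png",1); shot("scene","s14.png",2); shot("top","t14.png",2)
im=cv2.imread("pics/s14.png"); w=cv2.imread("pics/w14.png"); t=cv2.imread("pics/t14.png")
c=np.zeros((600,800,3),np.uint8); c[:384,:512]=w; c[:290,512:]=im[400:690,270:558]; c[384:,:512]=t[240:456,150:662]; c[290:,512:]=im[200:510,480:768]; cv2.imwrite("pics/c14.png",c)
for d in imaging.tip_of("top","cap_top")+imaging.tip_of("scene","cap_top"): print(d)
imaging.camera("wrist")
for d in imaging.tip_of("wrist","cap_top"): print(d,at_z(p,d["pixel"],.193))
E
```

```text
time: 61.22
position: [0.4336, 0.173, 0.1862]
tool_rot: [0.719, 0.036, -0.694, 0.035]
ft_force: [0.2, -0.2, -0.0]
grip_width: 0.0001
t 61.23 pos [433.6 173.  186.2] yaw -84.3 F [ 0.2 -0.2 -0. ] g 0.1
  need shift [ -57.  -106.6 -192.1] turn [ 0. -2.  0.]
{'pixel': [175.1, 154.3], 'confidence': 0.5}
{'pixel': [366.9, 231.0], 'confidence': 0.48}
{'pixel': [176.2, 200.2], 'confidence': 0.55}
```

View pics/c14.png

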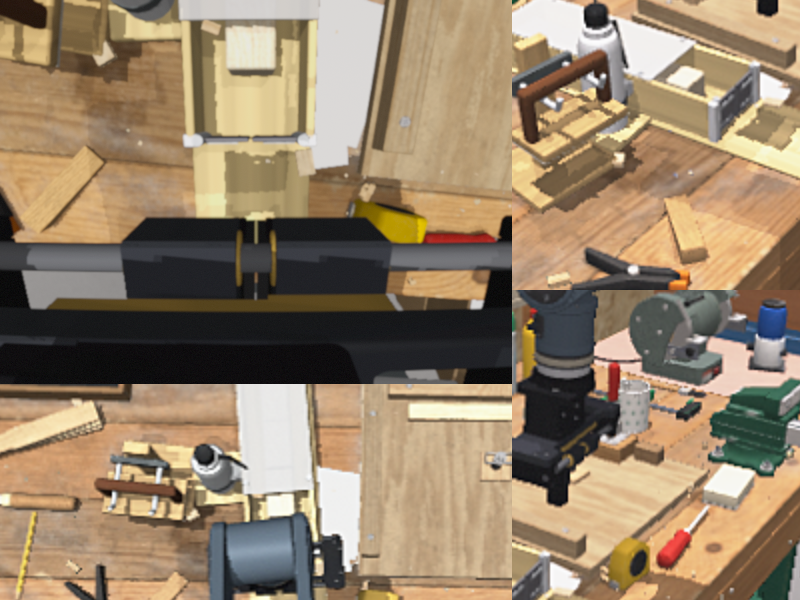

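All four blocks are in: the jig is empty and the last block's rear is well past the shut flaps (gate row 140, block row 70). The sander hangs and the bystanders are untouched. Now the cap.

```bash
python3 -m inch '[[0,[-30,0,0],[0,-2,0]],[0,[-40,0,0],[0,0,0]],[0,[0,-27,-48],[0,0,0]],[0,[0,-27,-48],[0,0,0]],[0,[0,-27,-48],[0,0,0]],[0,[0,-27,-48],[0,0,0]],[0,[0,0,0],[0,0,0]],[0,[0,0,0],[0,0,0]]]'; python3 n.py .612 .298 .205 -84.3
```

```text
time: 62.58
position: [0.6171, 0.3021, 0.252]
tool_rot: [-0.703, -0.034, 0.71, -0.035]
ft_force: [-1.0, 0.3, -0.5]
grip_width: 0.0006
t 62.58 pos [617.1 302.1 252. ] yaw -84.4 F [-1.   0.3 -0.5] g 0.6
  need shift [47.   3.6  5. ] turn [-0.1  0.6 -0.1]
```

```bash
python3 -m inch '[[0,[20,3.5,5],[0,0.6,0]],[0,[20,0,0],[0,0,0]],[0,[6,0,0],[0,0,0]],[0,[0,0,0],[0,0,0]]]'; python3 n.py .612 .298 .205 -84.3
```

```text
time: 63.08
position: [0.6088, 0.2954, 0.2063]
tool_rot: [-0.706, -0.033, 0.707, -0.035]
ft_force: [0.4, 0.5, 0.2]
grip_width: 0.0004
t 63.08 pos [608.8 295.4 206.3] yaw -84.5 F [0.4 0.5 0.2] g 0.4
  need shift [ 1.3 -2.3 -3.5] turn [-0.2  0.1 -0.1]
```

```bash
python3 -m inch '[[0,[5,-2,-3],[0,0,0]],[0,[4,0,0],[0,0,0]],[0,[0,0,0],[0,0,0]]]' | grep -E "posi|force";  python3 -m inch '[[0,[5,0,0],[0,0,0]],[0,[0,0,0],[0,0,0]]]' | grep -E "posi|force"; python3 -m inch '[[0,[4,0,0],[0,0,0]],[0,[0,0,0],[0,0,0]]]' | grep -E "posi|force"
```

```text
position: [0.6126, 0.2979, 0.1989]
ft_force: [-0.5, -0.9, 0.5]
position: [0.613, 0.2981, 0.1942]
ft_force: [-0.7, 0.2, 0.9]
position: [0.6132, 0.2981, 0.1909]
ft_force: [-0.9, 0.5, 2.8]
```

```bash
for i in 1 2; do python3 -m inch '[[0,[4,0,0],[0,0,0]],[0,[1,0,0],[0,0,0]]]' | grep -E "posi|force"; done
```

```text
position: [0.6133, 0.2982, 0.1866]
ft_force: [-1.6, -1.2, 5.5]
position: [0.6133, 0.2982, 0.1864]
ft_force: [-2.3, -0.1, 5.0]
```

```bash
python3 -m inch '[[0,[4,0,0],[0,0,0]],[0,[3,0,0],[0,0,0]]]' | grep -E "posi|force"
```

```text
position: [0.6134, 0.2982, 0.1861]
ft_force: [-3.8, -1.7, 13.3]
```

The cap is bottomed (13 N, no further travel). Releasing and backing away.

```bash
python3 -m inch '[[0,[-15,0,0],[0,0,0]],[0,[-30,0,0],[0,0,0]],[0,[-40,0,0],[0,0,0]],[0,[-40,0,0],[0,0,0]],[0,[0,20,50],[0,0,0]],[0,[0,30,50],[0,0,0]],[0,[0,40,50],[0,0,0]],[0,[0,40,0],[0,0,0]],[0,[0,40,0],[0,0,0]],[0,[0,0,0],[0,0,0]],[0,[0,0,0],[0,0,0]]]'; python3 - <<'E'
from h import *
s=imaging.camera("scene").astype(int); a=(cv2.resize(cv2.imread("pics/s14.png"),None,fx=.5,fy=.5)[:,:,::-1]).astype(int)
d=abs(s-a).sum(2)
print("diff scene: sander/hook",d[200:290,125:195].mean(),"cap",d[195:225,160:190].mean(),"gate",d[225:275,215:265].mean(), "jig/bystanders",d[180:240,270:360].mean())
t=imaging.camera("top").astype(int); b=(cv2.resize(cv2.imread("pics/t14.png"),None,fx=.5,fy=.5)[:,:,::-1]).astype(int)
d=abs(t-b).sum(2); print("top: hook+can",d[140:190,120:180].mean())
for n,z in [("sander_grip",.163),("cap_top",.193),("sand_block",0),("rule_case",0)]:
    r=[ray(cam(c),q[0]["pixel"]) for c in("scene","top") if (q:=imaging.tip_of(c,n))]
    if len(r)==2: print(n,np.round(tri(r),3))
print(get_obs()["position"],get_obs()["time"])
E
```

```text
time: 66.08
position: [0.477, 0.1126, 0.3106]
tool_rot: [0.71, 0.035, -0.703, 0.035]
ft_force: [0.7, 1.3, 0.4]
grip_width: 0.0006
diff scene: sander/hook 15.835873015873016 cap 17.125555555555554 gate 43.9944 jig/bystanders 23.984444444444446
top: hook+can 18.675666666666668
sander_grip [0.573 0.406 0.149]
cap_top [0.608 0.304 0.204]
sand_block [ 0.4   -0.309  0.02 ]
rule_case [0.404 0.028 0.012]
[0.47701067 0.11269339 0.31066543] 66.575
```

```bash
python3 -c "
from rig import robot; print(robot.hand_in())"
```

```text
the job is handed in; nothing more can be done
None
```

I did the whole job in the order asked and handed it in at about 66 s of the 208 s allowed.

- **Sander:** it hangs by its handle across both prongs of the double hook.
- **Blocks:** all four were there. Each was set on the loading board and pushed end-on through the gate with shut fingers. In the last picture the jig is empty, the last block is well past the gate and both flaps are shut.
- **Air canister:** after the blocks I pressed the cap until it stopped moving (about 13 N), then let it go.
- **Bystanders:** the sanding block and tape measure were still at their starting places, to within what the camera estimates can show.

**What the last checks did not settle:**
- The final check, after the cap press, was by numbers only, as my 16 picture views were used up.
- That check showed little change around the hook and cap. It put the cap at 204 mm against 193 mm listed, so it has sprung back, but that height reading is rough.
- The scene image near the gate had changed more than elsewhere. I put this down to the arm's new position and shadow, as nothing went near the gate after the picture that showed it shut.
- The network's hook reading was wrong once, in a wrist view, so I used the prong pixels instead.

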